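Spin off the T-bar cap of a bioprinter's material chamber

TASK

Two round metal chambers with screw caps stand on the bench, each cap with a steel T-bar on top. Unscrew the cap of the larger chamber counter-clockwise (seen from above), for instance by pushing the end of its bar round and round, until the thread lets go; then lift the cap away and set it down gently, upright and released, inside the shallow steel tray.

Things in the scene. Friction and masses are not known exactly. Their poses are not given: they have to be found in the camera images.
- cap_bar (a point): Centre of the steel T-bar on the larger chamber's cap: a level bar 150 mm long, 14 mm wide, 18 mm tall, on a 12 mm stem, its underside 14 mm above the flat top of the cap. x points along the bar (both ends are alike), z up. Pushed sideways with closed fingers 50 to 65 mm from its centre it turns the cap easily (about 1 N); pinched across its middle it lifts the cap in balance.
- cap_center (a point): Middle of the same cap: fluted grey plastic, 62 mm across below, 54 mm at the top, 70 mm tall, open below; 58 mm under cap_bar, x along the bar. About 240 g with bar. Loose greased right-hand thread: turned counter-clockwise from above it climbs by itself 10 mm a turn and is free after 1.8 to 1.9 turns of the cap (about 17 mm higher); more does no harm. Before that it cannot be lifted.
- neck (a point): Top centre of the larger chamber's neck, inside the cap, 104 mm above the bench, on the upright axis about which the cap turns. Screwed home: bar's centre 29 mm above, cap_center 29 mm below this point. The neck fills the cap: once free, lift the cap straight up 60 mm. Chamber bolted down, foot 112 mm across. The other chamber stays shut; it is smaller (foot 84 mm, bar 96 mm).
- tray_in (a point): Centre of the inner floor of the shallow square steel tray: 140 mm square outside, 132 mm inside, rim 20 mm above the bench, inner floor about 4 mm above it; x and y along its sides. A cap standing upright in it has cap_center 35 mm and the bar's centre 93 mm above this point.
Mind the look-alikes: they are no part of the job. Of the things shaped like the part that bears tray_in, the bare steel one is meant.

How it is judged:
By the outcome, as a careful person would: the job done as asked, in the order asked, and still so for the second after the job is handed in, with the robot touching nothing.
It also fails if it takes over 69 s, if anything falls off the work surface, if the arm or the gripper's body presses on something with over 40 N, if the wrist force passes 120 N, or if a joint passes its speed limit or range.

ROBOT

A 6-joint arm with a two-finger parallel gripper is mounted at the origin on the work surface. World frame = base frame: x ahead of the robot, y to its left, z up, the work surface at z = 0. Lengths are in m, angles in degrees, forces in N, time in s.
With the tool pointing down it reaches from about 0.3 to 0.75 m from the base axis. Payload 8.5 kg.
Tool frame: the origin (TCP) lies midway between the tips of the shut fingers; the grasp point (between the pads) lies env.tcp_to_grasp behind it (env.tcp_to_grasp is the distance from the TCP to the grasp point, in m); z points along the fingers, y is the direction in which the jaws open and shut (so a half turn about z gives the same grasp; the last joint's range is limited). The gripper opens to 85 mm and grips with 20 to 120 N. Pads are 22 mm wide; open, the fingers measure 114 mm over their backs; the gripper's body (76 mm by 85 mm) begins 54 mm behind the grasp point. The pads swing forward as they close: fully open they stand 13 mm farther back than shut.
Start: joints at [61.06, 21.807, 74.336, -0, 83.858, -12.336], TCP at [0.157, 0.527, 0.231] pointing down, gripper open.
Joint ranges: [-178.18, 178.18], [-50.72, 133.34], [12.68, 142.11], [-81.47, 261.47], [9.98, 163.14], [-165.26, 165.26]. Speed limits (degrees/s): [136.94, 136.94, 180, 180, 180, 180].

INTERFACE

Orientations are given as a 3x3 rotation matrix whose columns are the frame's x, y, z axes.
In Python, from rig import readout, imaging, job, env gives the robot as it stands.
- The arm moves only by the tool move_arm, never from a script. Its argument "motion" is a list of rows, each a list of 3 entries, a list of its own where there are three numbers: the shift along the tool's x, y, z normalised to -1 to 1, where 1 is 0.02 m, then the turn, a rotation vector about the tool's x, y, z normalised to -1 to 1, where 1 is 120 degrees, then the gripper command: -1 is shut, 1 is fully open, values between are in proportion. In form: [[[tx, ty, tz], [rx, ry, rz], claw], ...]. A call has 1 to 12 rows; each row shifts and turns the pose as measured when the row begins, along the tool's axes as they then stand; what a row does not reach is not made up. A row lasts 1/12 s, in which the tool goes at most 41.7 mm and 7.16 degrees, less where a joint would pass 70% of its speed; a pose out of reach is approached as far as the arm can. A call with a number of a shift or a turn outside -1 to 1 is refused whole. A call with a gripper value outside its range is refused whole. The fingers move at their own pace and stop on an object; "squeeze" is the grip in N (left out, the last holds). Time passes only in rows, so rows that do not move let the fingers close. It gives the time, the measured TCP pose, the force and the opening at its end, in the units of the state.
- readout.observe(): the state, without advancing time (a new reading comes with each control period).
- imaging.get_image(name): name is "side" or "top" or "wrist"; returns a dict with "img" (420x560x3 uint8, blue, green, red), "fov_y" (degrees; the focal length in pixels is half the picture's height over the tangent of half this angle, whatever the lens; pixels are square), "cx", "cy" (the principal point, pixels), "eye" and "orientation" of the camera in the world. Camera axes: x right, y up, looking along -z (the intrinsics and any distortion apply to the point x, -y, -z); pixel columns grow to the right and rows downward; lengths in m; the calibration is good to about 2 mm. The wrist camera is an equidistant fisheye: a pixel r from the principal point sees the ray r / f radians off the axis. A picture is of the moment at which its call begins. There is no depth.
- job.close_job(): hands the job in, once; it reports no verdict.
The state is a dict: "time_s": time; "q": joint angles; "qvel": joint speeds; "joint_efforts": joint torques, N m; "position": TCP position; "tool_rot": TCP orientation; "ft_force": force on the tool from outside, world axes, zero at the start; "wrist_torque": the same for the moment, N m; "grip_width": finger opening in m.
Only numpy, scipy, OpenCV 4.12 (cv2) and the standard library are available. Lean on these libraries where they do the work, as an engineer would, in place of code of your own. Each camera call takes 0.05 s, during which the arm holds its last target.

## Working session

There is one attempt and no reset: what is moved stays moved. The work goes in short steps, Python scripts to look and compute and a tool call to move; the robot and the scene stay as the last step left them, time stands still between calls to the robot, and variables do not carry over. Pictures are saved under pics/ and viewed, and the job is handed in when it is done.

Besides the shell and the picture viewer there is one more tool, called after ">>>" by a JSON object that holds its "op" and its "data", one argument or row to a line. move_arm: Moves the arm, as the interface text tells. Its arguments: {"type":"object","properties":{"motion":{"type":"array","items":{"type":"array"}},"squeeze":{"type":"number"}},"required":["motion"]}

```bash
mkdir -p pics; ls; python3 - <<'E'
from rig import readout, imaging, job, env
import cv2
print(readout.observe()); print(env.tcp_to_grasp)
for n in ["side","top","wrist"]:
    d=imaging.get_image(n); cv2.imwrite(f"pics/{n}0.png",d["img"])
    print(n,{k:v for k,v in d.items() if k!="img"})
E
```

```text
pics
{'time_s': 0.0, 'q': array([ 6.10619464e+01,  2.18400619e+01,  7.43841758e+01, -1.53991689e-03,
        8.38596995e+01, -1.23351632e+01]), 'qvel': array([ 0.02698858,  0.07413628,  0.0306366 ,  0.05539268,  0.01311388,
       -0.00506214]), 'joint_efforts': array([-1.16376526e-03, -4.48455906e+01, -2.31272936e+01, -2.78422403e-04,
        4.80332295e-03, -3.67464438e-06]), 'position': array([0.15701049, 0.52680082, 0.23072389]), 'tool_rot': array([[-9.58308890e-01,  2.85733445e-01, -6.85463794e-04],
       [ 2.85734123e-01,  9.58308058e-01, -1.29499584e-03],
       [ 2.86861853e-04, -1.43686643e-03, -9.99998927e-01]]), 'ft_force': array([-0.44479024,  0.08613489,  0.22595956]), 'wrist_torque': array([-0.06036034,  0.03557268, -0.03182587]), 'grip_width': 0.08528200844554466}
0.0187
side {'fov_y': 47.09778620721837, 'cx': 282.27591430894233, 'cy': 205.73537520783788, 'eye': array([-0.00544278, -0.60942242,  0.64821948]), 'orientation': array([[ 0.77661946,  0.37307741, -0.50761744],
       [-0.62993815,  0.45179793, -0.63170923],
       [-0.00633594,  0.81036527,  0.58589076]])}
top {'fov_y': 52.76851960805628, 'cx': 273.7529968067571, 'cy': 212.7845090143678, 'eye': array([ 0.40302122, -0.03662581,  1.04349026]), 'orientation': array([[ 0.02801314,  0.9982289 , -0.05248169],
       [-0.9994122 ,  0.0269311 , -0.02121248],
       [-0.01976152,  0.05304507,  0.99839657]])}
wrist {'fov_y': 65.70646984690485, 'cx': 285.80916264851516, 'cy': 204.42885799821667, 'eye': array([0.08235951, 0.54986191, 0.3727228 ]), 'orientation': array([[ 2.85973439e-01, -9.11897679e-01, -2.94383789e-01],
       [ 9.58237166e-01,  2.71870761e-01,  8.87007485e-02],
       [-8.51662122e-04, -3.07455545e-01,  9.51562064e-01]])}
```

View pics/side0.png

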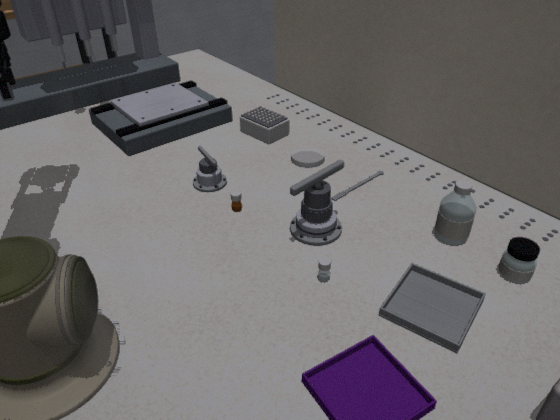

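View pics/top0.png

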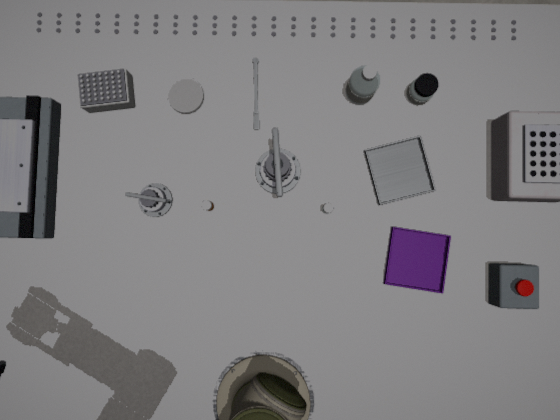

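View pics/wrist0.png

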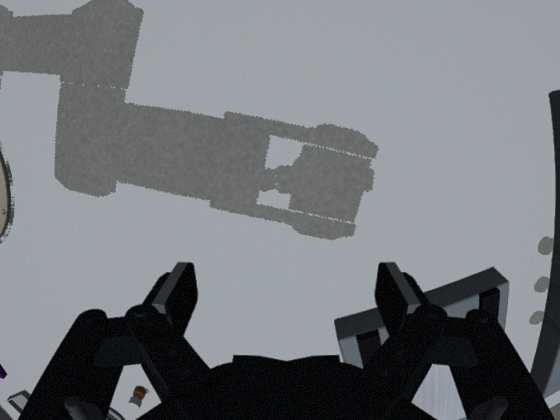

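The larger chamber with its cap is at top-view px (277,168) and side-view px (317,205). The smaller look-alike is at top (155,200) and side (208,170). The bare steel tray is at top (399,170). The purple tray at top (418,260) is a decoy. Next I'll crop close and measure.

```bash
python3 - <<'E'
import cv2
a=cv2.imread("pics/top0.png")
cv2.imwrite("pics/c1.png",cv2.resize(a[110:215,230:330],None,fx=5.5,fy=5.5,interpolation=cv2.INTER_CUBIC))
cv2.imwrite("pics/c2.png",cv2.resize(a[125:215,350:450],None,fx=6,fy=6,interpolation=cv2.INTER_CUBIC))
b=cv2.imread("pics/side0.png")
cv2.imwrite("pics/c3.png",cv2.resize(b[150:250,270:370],None,fx=6,fy=6,interpolation=cv2.INTER_CUBIC))
E
```

```text
(no output)
```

View pics/c1.png

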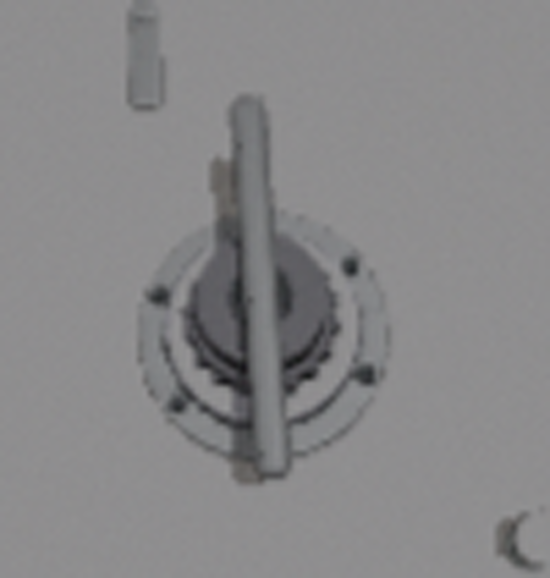

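View pics/c2.png

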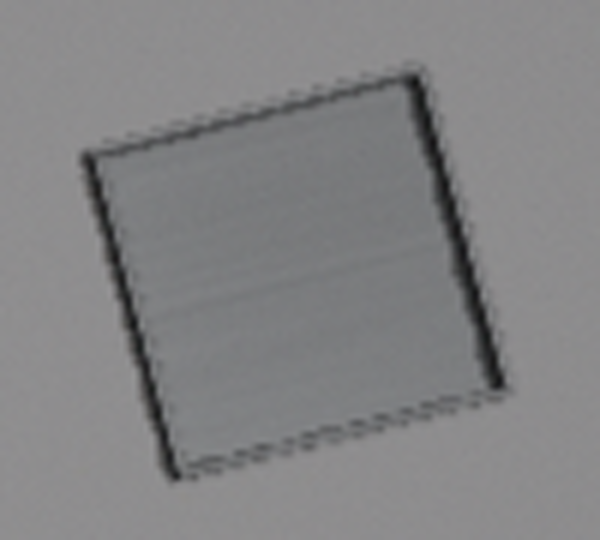

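View pics/c3.png

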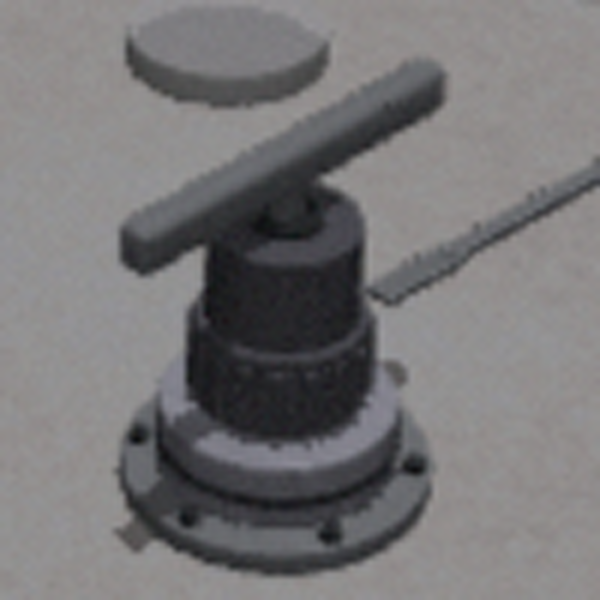

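```bash
cat > h.py <<'E'
import numpy as np
from rig import readout, imaging, job, env
def unproj(d,u,v,z):
    f=210/np.tan(np.radians(d["fov_y"])/2)
    r=np.array([(u-d["cx"])/f,-(v-d["cy"])/f,-1]); r=d["orientation"]@r
    return d["eye"]+r*(z-d["eye"][2])/r[2]
def proj(d,p):
    f=210/np.tan(np.radians(d["fov_y"])/2)
    c=d["orientation"].T@(np.asarray(p)-d["eye"])
    return np.array([d["cx"]-f*c[0]/c[2], d["cy"]+f*c[1]/c[2]])
E
python3 - <<'E'
from h import *
t=imaging.get_image("top"); s=imaging.get_image("side")
def T(x,y,z): return unproj(t,230+x/5.5-.4,110+y/5.5-.4,z)
def S(x,y,z): return unproj(s,270+x/6-.4,150+y/6-.4,z)
print("bar top view",T(249,95,.142),T(273,468,.142))
a,b=T(249,95,.142),T(273,468,.142);print((a+b)/2,np.linalg.norm(a-b),np.degrees(np.arctan2(*(a-b)[1::-1])))
# foot circle
print("foot",T(264,0,.0)[:0], T(138,340,.008),T(390,340,.008),T(264,210,.008),T(264,462,.008))
a,b=S(430,68,.142),S(137,240,.142);print("side",a,b,(a+b)/2,np.linalg.norm(a-b),np.degrees(np.arctan2(*(a-b)[1::-1])))
c=[unproj(t,350+x/6-.4,125+y/6-.4,.02) for x,y in[(82,152),(415,70),(508,390),(172,482)]]
print("tray",c,np.mean(c,0),[np.linalg.norm(c[i]-c[i-1]) for i in range(4)],np.degrees(np.arctan2(*(c[0]-c[3])[1::-1])))
import cv2
sc=s["img"][255:355,370:495];cv2.imwrite("pics/c4.png",cv2.resize(sc,None,fx=6,fy=6,interpolation=cv2.INTER_CUBIC))
print("tray centre in side",proj(s,np.r_[np.mean(c,0)[:2],.02]))
E
```

```text
bar top view [ 0.63589295 -0.01468883  0.142     ] [ 0.48943449 -0.02810447  0.142     ]
[ 0.56266372 -0.02139665  0.142     ] 0.1470716220485992 5.233704498021384
foot [] [0.55825528 0.03521511 0.008     ] [ 0.5610784  -0.07757012  0.008     ] [ 0.61840734 -0.01962013  0.008     ] [ 0.50486178 -0.02274798  0.008     ]
side [ 0.62558762 -0.01877541  0.142     ] [ 0.48048248 -0.03556836  0.142     ] [ 0.55303505 -0.02717189  0.142     ] 0.14607362771223684 6.6014462616836695
tray [array([ 0.61561043, -0.22812671,  0.02      ]), array([ 0.65232815, -0.36176244,  0.02      ]), array([ 0.52320181, -0.40016448,  0.02      ]), array([ 0.48257988, -0.26641024,  0.02      ])] [ 0.56843007 -0.31411597  0.02      ] [np.float64(0.13842961055885264), np.float64(0.13858823521725683), np.float64(0.13471573482332008), np.float64(0.1397867524336074)] 16.054761188214997
tray centre in side [432.44443114 297.76606647]
```

View pics/c4.png

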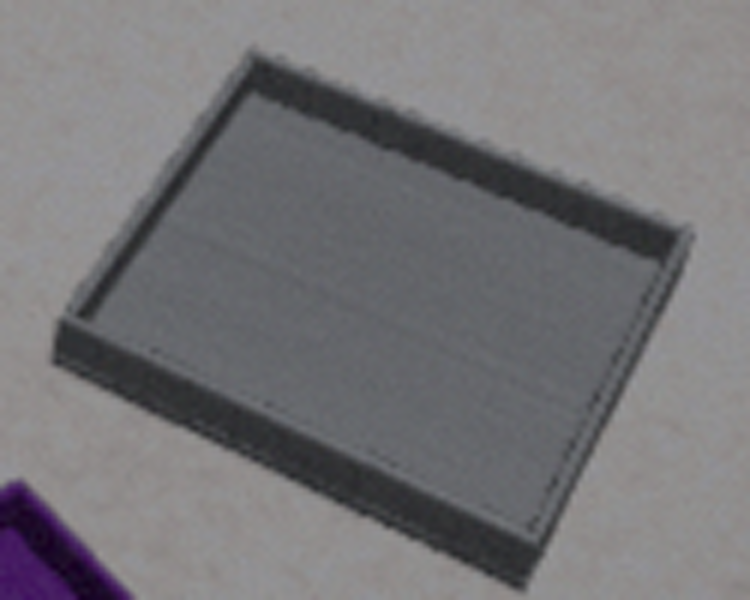

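>>> {"op": "move_arm", "data": {
  "motion": [
    [[-1, -0.77, 0], [0, 0, 0], -1],
    [[-1, -0.77, 0], [0, 0, 0], -1],
    [[-1, -0.77, 0], [0, 0, 0], -1],
    [[-1, -0.77, 0], [0, 0, 0], -1],
    [[-1, -0.77, 0], [0, 0, 0], -1],
    [[-1, -0.77, 0], [0, 0, 0], -1],
    [[-1, -0.77, 0], [0, 0, 0], -1],
    [[-1, -0.77, 0], [0, 0, 0], -1],
    [[-1, -0.77, 0], [0, 0, 0], -1],
    [[-1, -0.77, 0], [0, 0, 0], -1],
    [[-1, -0.77, 0], [0, 0, 0], -1],
    [[-1, -0.77, 0], [0, 0, 0], -1]
  ],
  "squeeze": 40
}}

```text
time_s: 1.25
position: [0.3385, 0.2731, 0.2297]
tool_rot: [[-0.961, 0.278, -0.002], [0.278, 0.961, -0.001], [0.001, -0.001, -1.0]]
ft_force: [-0.7, 0.7, -0.1]
grip_width: 0.0
```

>>> {"op": "move_arm", "data": {
  "motion": [
    [[-1, -0.77, 0], [0, 0, 0], -1],
    [[-1, -0.77, 0], [0, 0, 0], -1],
    [[-1, -0.77, 0], [0, 0, 0], -1],
    [[-1, -0.77, 0], [0, 0, 0], -1],
    [[-1, -0.77, 0], [0, 0, 0], -1],
    [[-1, -0.77, 0], [0, 0, 0], -1],
    [[0, 0, 0], [0, 0, 0], -1],
    [[0, 0, 0], [0, 0, 0], -1]
  ]
}}

```text
time_s: 1.92
position: [0.4337, 0.1405, 0.2296]
tool_rot: [[-0.959, 0.283, -0.001], [0.283, 0.959, -0.001], [0.001, -0.001, -1.0]]
ft_force: [-1.1, 0.2, 0.2]
grip_width: 0.0004
```

```bash
python3 - <<'E'
from h import *
import cv2
o=readout.observe();p=o["position"];R=o["tool_rot"];print(p,R,o["q"])
for n in ["side","top","wrist"]:
    d=imaging.get_image(n); im=d["img"]; cv2.imwrite(f"pics/{n}1.png",im)
    if n!="wrist":
        print(n,proj(d,p),proj(d,[0,0,0]))
        u,v=proj(d,p).astype(int)
        c=cv2.resize(im[v-40:v+40,u-50:u+50],None,fx=6,fy=6,interpolation=cv2.INTER_CUBIC)
        q=(proj(d,p)-[u-50,v-40]+.5)*6
        cv2.drawMarker(c,(int(q[0]),int(q[1])),(0,0,255),0,20,1)
        cv2.imwrite(f"pics/{n}1c.png",c)
E
```

```text
[0.43368153 0.14053799 0.22956907] [[-9.59068740e-01  2.83171610e-01 -9.95434430e-04]
 [ 2.83172716e-01  9.59068130e-01 -1.23917342e-03]
 [ 6.03790704e-04 -1.47033237e-03 -9.99998737e-01]] [ 3.05894849e+00  1.24561320e+01  8.84460307e+01 -6.90878351e-02
  7.91585867e+01 -7.04783891e+01]
side [216.41862259 122.15097543] [ 46.50197711 361.38113704]
top [190.8872764  216.81986637] [262.44968573 402.0514379 ]
```

View pics/side1c.png

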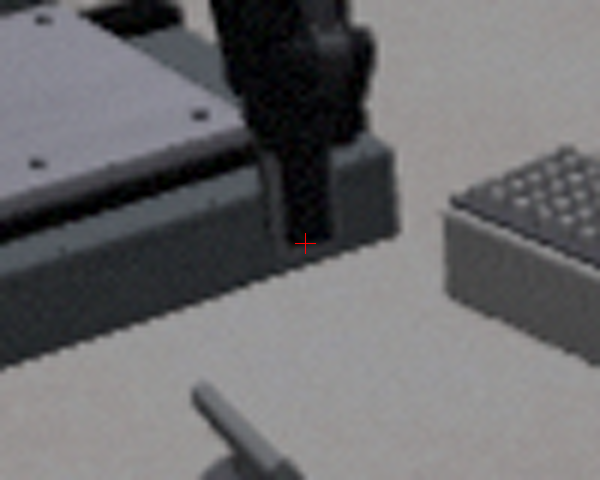

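View pics/top1c.png

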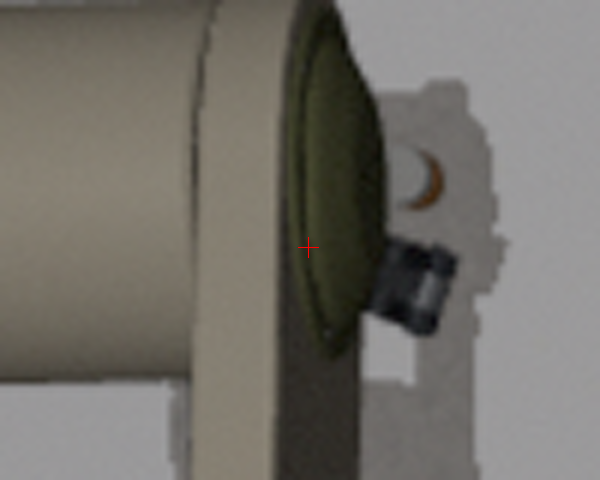

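View pics/wrist1.png

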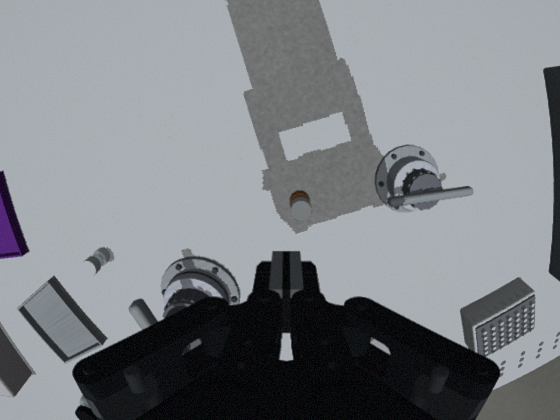

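```bash
python3 - <<'E'
from h import *
import cv2
a=cv2.imread("pics/top1.png");cv2.imwrite("pics/t1c.png",cv2.resize(a[150:300,120:320],None,fx=4,fy=4))
d=imaging.get_image("top");print(d["eye"],d["orientation"],d["fov_y"],d["cx"])
o=readout.observe();print(o["position"],o["time_s"])
E
```

```text
[ 0.40302122 -0.03662581  1.04349026] [[ 0.02801314  0.9982289  -0.05248169]
 [-0.9994122   0.0269311  -0.02121248]
 [-0.01976152  0.05304507  0.99839657]] 52.76851960805628 273.7529968067571
[0.43294137 0.14184799 0.22976104] 2.1167
```

View pics/t1c.png

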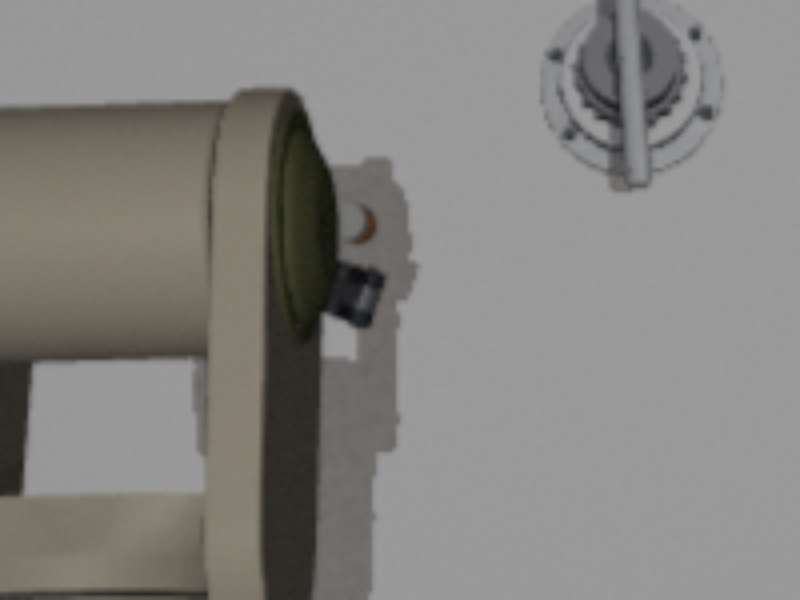

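View pics/top1.png

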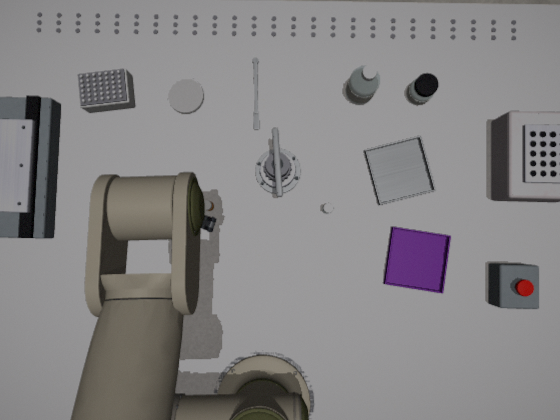

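View pics/side1.png

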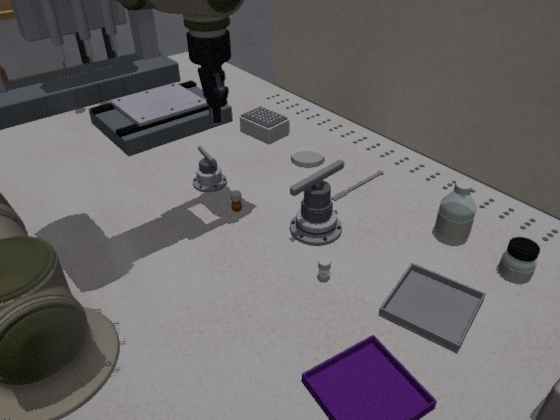

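```bash
cat >> h.py <<'E'
def projw(d,p):
    f=210/np.tan(np.radians(d["fov_y"])/2)
    c=d["orientation"].T@(np.asarray(p)-d["eye"]); x,y,z=c[0],-c[1],-c[2]
    r=np.hypot(x,y); th=np.arctan2(r,z)
    return np.array([d["cx"]+f*th*x/r,d["cy"]+f*th*y/r])
E
python3 - <<'E'
from h import *
import cv2
w=imaging.get_image("wrist");s=imaging.get_image("side")
pts=[]
for (cx,cy) in [(.5684,-.3141)]:
    a=np.radians(16.05);ex=np.array([np.cos(a),np.sin(a)]);ey=np.array([-ex[1],ex[0]])
    pts+=[np.r_[np.array([cx,cy])+.07*(i*ex+j*ey),.02] for i,j in[(1,1),(1,-1),(-1,-1),(-1,1)]]
foot=[np.r_[.5600+.056*np.cos(t),-.0213+.056*np.sin(t),.008] for t in np.arange(0,6.28,.3)]
a=np.radians(5.2); bar=[np.array([.5620+k*.075*np.cos(a),-.0213+k*.075*np.sin(a),.142]) for k in(-1,0,1)]
for nm,d,P,roi in [("wrist",w,projw,(0,200,230,370)),("side",s,proj,(280,150,500,350))]:
    x0,y0,x1,y1=roi;c=cv2.resize(d["img"][y0:y1,x0:x1],None,fx=3.4,fy=3.4,interpolation=cv2.INTER_CUBIC)
    for col,L in(((0,0,255),pts),((0,255,0),foot),((255,255,0),bar)):
        for p in L:
            q=(P(d,p)-[x0,y0]+.5)*3.4
            cv2.circle(c,(int(q[0]),int(q[1])),2,col,-1)
    cv2.imwrite(f"pics/{nm}2.png",c)
E
```

```text
(no output)
```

View pics/wrist2.png

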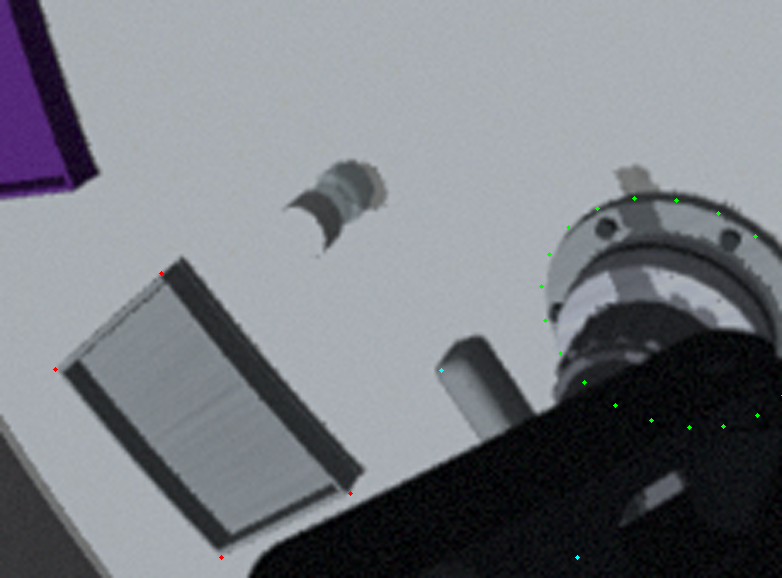

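View pics/side2.png

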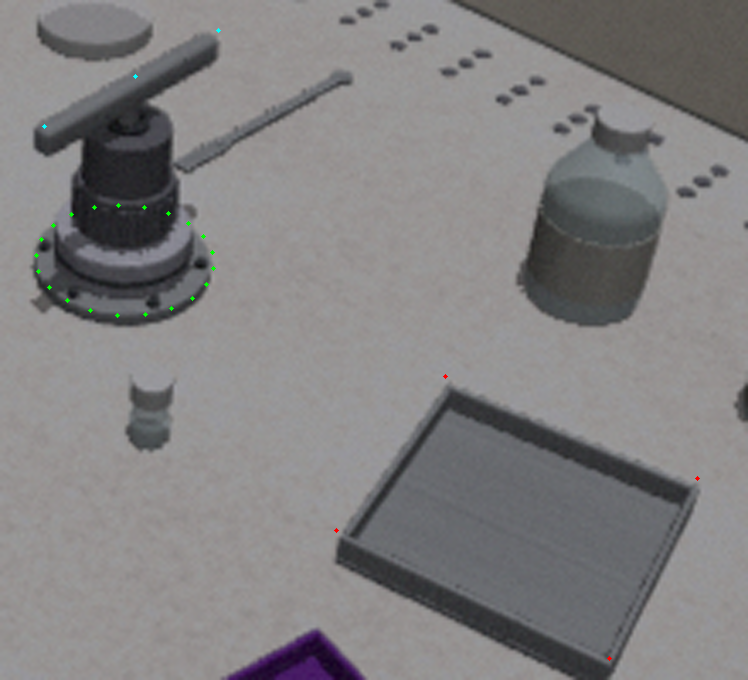

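>>> {"op": "move_arm", "data": {
  "motion": [
    [[-0.6, -0.55, 0.7], [0, 0, 0], -1],
    [[-0.6, -0.55, 0.7], [0, 0, 0], -1],
    [[-0.6, -0.55, 0.7], [0, 0, 0], -1],
    [[-0.6, -0.55, 0.7], [0, 0, 0], -1],
    [[-0.6, -0.55, 0.7], [0, 0, 0], -1],
    [[-0.6, -0.55, 0.7], [0, 0, 0], -1],
    [[-0.6, -0.55, 0.7], [0, 0, 0], -1],
    [[-0.6, -0.55, 0.7], [0, 0, 0], -1],
    [[0, 0, 0], [0, 0, 0], -1],
    [[0, 0, 0], [0, 0, 0], -1]
  ]
}}

```text
time_s: 3.05
position: [0.5027, 0.0328, 0.1156]
tool_rot: [[-0.963, 0.268, 0.005], [0.268, 0.963, 0.0], [-0.005, 0.002, -1.0]]
ft_force: [0.5, 0.3, 0.6]
grip_width: 0.0003
```

```bash
cat > v.py <<'E'
import sys,cv2
from h import *
k=sys.argv[1]
o=readout.observe();p=o["position"];print(p.round(4),o["tool_rot"].round(3).tolist(),o["q"].round(1))
t=imaging.get_image("top")["img"];s=imaging.get_image("side")["img"];w=imaging.get_image("wrist")["img"]
c=np.hstack([cv2.resize(s[110:250,240:380],(400,400)),cv2.resize(t[110:230,210:330],(400,400))])
cv2.imwrite(f"pics/v{k}.png",c);cv2.imwrite(f"pics/w{k}.png",w);cv2.imwrite(f"pics/s{k}.png",s)
E
python3 v.py 3
```

```text
[0.5027 0.0328 0.1156] [[-0.963, 0.268, 0.005], [0.268, 0.963, 0.0], [-0.005, 0.002, -1.0]] [ -9.8  24.1  92.1   0.1  63.5 -84.3]
```

View pics/v3.png

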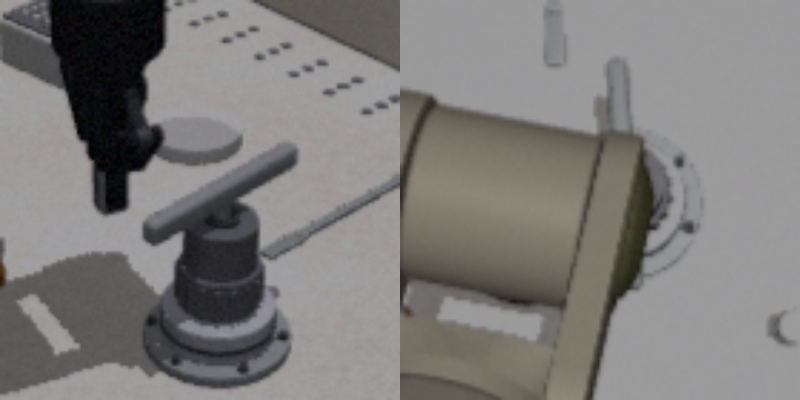

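View pics/w3.png

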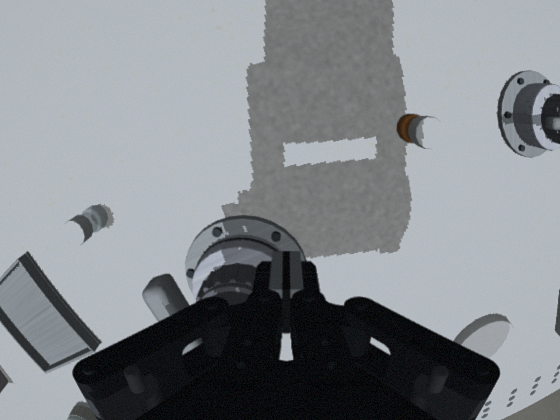

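```bash
cat > plan.py <<'E'
import sys,json
from h import *
C=np.array([0.559,-0.022])
def go(r,step,n,dz=0.0007,start=None):
    o=readout.observe();p=o["position"].copy();R=o["tool_rot"]
    d=p[:2]-C;a=np.degrees(np.arctan2(d[1],d[0]));print("now r",np.hypot(*d)," ang",a%360,"z",p[2],"f",o["ft_force"].round(1),"t",o["time_s"])
    if start is not None:a=start-step
    for i in range(n):
        a+=step;q=np.r_[C+r*np.array([np.cos(np.radians(a)),np.sin(np.radians(a))]),p[2]+dz]
        print(np.round(R.T@(q-p)/.02,2).tolist(),end=",")
        p=q
    print("end ang",a%360)
go(float(sys.argv[1]),float(sys.argv[2]),int(sys.argv[3]),start=float(sys.argv[4]) if len(sys.argv)>4 else None)
E
python3 plan.py 0.058 14 12 149
```

```text
now r 0.07890760414792965  ang 135.5152465251013 z 0.11639899715119037 f [ 0.2 -0.3  0.4] t 3.2
[-0.66, -1.14, -0.03],[0.1, -0.7, -0.04],[-0.07, -0.7, -0.04],[-0.24, -0.67, -0.03],[-0.39, -0.59, -0.03],[-0.52, -0.48, -0.03],[-0.62, -0.34, -0.03],[-0.68, -0.18, -0.03],[-0.71, -0.01, -0.03],[-0.69, 0.16, -0.03],[-0.63, 0.33, -0.03],[-0.53, 0.47, -0.03],end ang 303.0
```

>>> {"op": "move_arm", "data": {
  "motion": [
    [[-0.33, -0.57, 0], [0, 0, 0], -1],
    [[-0.33, -0.57, 0], [0, 0, 0], -1],
    [[0.1, -0.7, 0], [0, 0, 0], -1],
    [[-0.07, -0.7, 0], [0, 0, 0], -1],
    [[-0.24, -0.67, 0], [0, 0, 0], -1],
    [[-0.39, -0.59, 0], [0, 0, 0], -1]
  ]
}}

```text
time_s: 3.7
position: [0.5076, -0.0499, 0.1203]
tool_rot: [[-0.965, 0.26, 0.013], [0.26, 0.966, -0.002], [-0.013, 0.002, -1.0]]
ft_force: [1.0, 0.6, -0.3]
grip_width: 0.0003
```

```bash
python3 v.py 4; python3 plan.py 0.058 14 12
```

```text
[ 0.5076 -0.0499  0.1203] [[-0.965, 0.26, 0.013], [0.26, 0.966, -0.002], [-0.013, 0.002, -1.0]] [-19.   24.1  91.1   0.2  64.1 -94. ]
now r 0.057936819039901  ang 208.55009246917146 z 0.12008866932943336 f [0.1 0.2 0.1] t 3.85
[-0.55, -0.45, -0.03],[-0.64, -0.3, -0.03],[-0.69, -0.14, -0.03],[-0.71, 0.03, -0.03],[-0.68, 0.2, -0.03],[-0.61, 0.36, -0.03],[-0.5, 0.5, -0.03],[-0.37, 0.6, -0.03],[-0.21, 0.68, -0.03],[-0.04, 0.71, -0.03],[0.13, 0.69, -0.04],[0.3, 0.64, -0.04],end ang 16.55009246917146
```

View pics/v4.png

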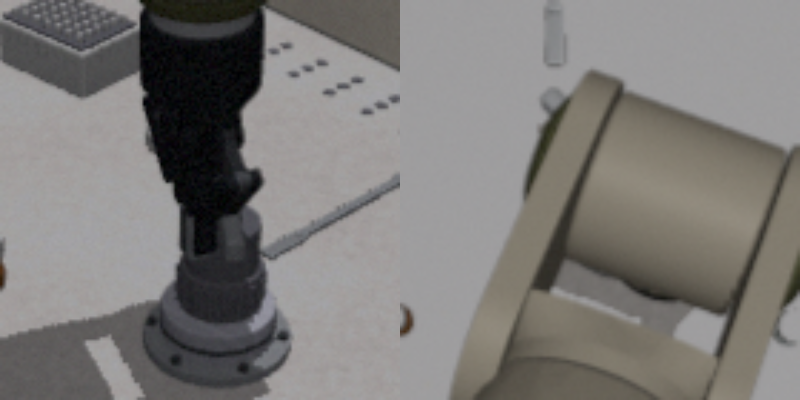

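>>> {"op": "move_arm", "data": {
  "motion": [
    [[-0.55, -0.45, 0.02], [0, 0, 0], -1],
    [[-0.64, -0.3, 0.02], [0, 0, 0], -1],
    [[-0.69, -0.14, 0.02], [0, 0, 0], -1],
    [[-0.71, 0.03, 0], [0, 0, 0], -1],
    [[-0.68, 0.2, 0], [0, 0, 0], -1],
    [[-0.61, 0.36, 0], [0, 0, 0], -1],
    [[-0.5, 0.5, 0], [0, 0, 0], -1],
    [[-0.37, 0.6, 0], [0, 0, 0], -1],
    [[-0.21, 0.68, 0], [0, 0, 0], -1],
    [[-0.04, 0.71, 0], [0, 0, 0], -1]
  ]
}}

```text
time_s: 4.68
position: [0.6166, -0.0308, 0.121]
tool_rot: [[-0.965, 0.261, 0.007], [0.261, 0.965, 0.0], [-0.007, 0.002, -1.0]]
ft_force: [-1.0, -0.8, -0.5]
grip_width: -0.0
```

```bash
python3 v.py 5; python3 plan.py 0.058 14 12
```

```text
[ 0.6166 -0.0308  0.121 ] [[-0.965, 0.261, 0.007], [0.261, 0.965, 0.0], [-0.007, 0.002, -1.0]] [-13.9  33.6  73.    0.1  73.  -88.8]
now r 0.05751980164018319  ang 351.7388815102653 z 0.12102576691903083 f [-1.3 -0.4 -0.6] t 4.8333
[0.14, 0.69, -0.03],[0.33, 0.63, -0.04],[0.47, 0.53, -0.04],[0.58, 0.4, -0.04],[0.66, 0.24, -0.04],[0.7, 0.08, -0.04],[0.7, -0.1, -0.04],[0.66, -0.26, -0.04],[0.57, -0.41, -0.04],[0.46, -0.54, -0.04],[0.31, -0.63, -0.04],[0.15, -0.69, -0.04],end ang 159.73888151026526
```

View pics/v5.png

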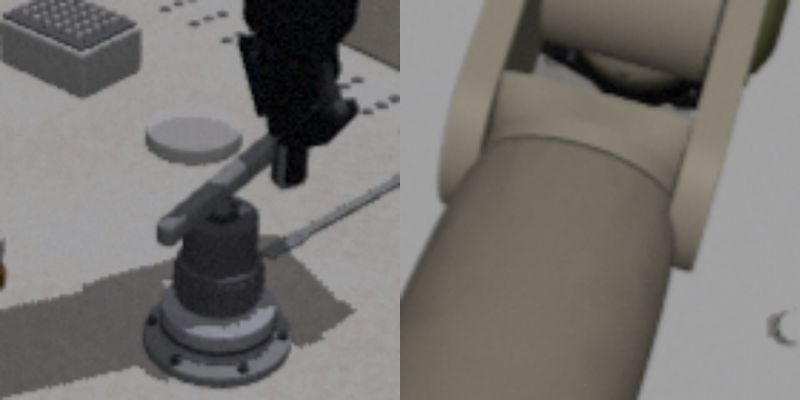

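>>> {"op": "move_arm", "data": {
  "motion": [
    [[0.14, 0.69, -0.01], [0, 0, 0], -1],
    [[0.33, 0.63, -0.01], [0, 0, 0], -1],
    [[0.47, 0.53, -0.01], [0, 0, 0], -1],
    [[0.58, 0.4, -0.02], [0, 0, 0], -1],
    [[0.66, 0.24, -0.02], [0, 0, 0], -1],
    [[0.7, 0.08, -0.02], [0, 0, 0], -1],
    [[0.7, -0.1, -0.02], [0, 0, 0], -1],
    [[0.66, -0.26, -0.02], [0, 0, 0], -1],
    [[0.57, -0.41, -0.02], [0, 0, 0], -1],
    [[0.46, -0.54, -0.02], [0, 0, 0], -1],
    [[0.31, -0.63, -0.02], [0, 0, 0], -1],
    [[0.15, -0.69, -0.02], [0, 0, 0], -1]
  ]
}}

```text
time_s: 5.83
position: [0.4931, 0.0063, 0.1261]
tool_rot: [[-0.967, 0.254, 0.012], [0.254, 0.967, 0.0], [-0.012, 0.003, -1.0]]
ft_force: [0.6, 0.4, -1.0]
grip_width: 0.0
```

```bash
python3 v.py 6; python3 plan.py 0.058 14 12
```

```text
[0.4931 0.0063 0.1261] [[-0.967, 0.254, 0.012], [0.254, 0.967, 0.0], [-0.012, 0.003, -1.0]] [-13.2  22.2  93.2   0.2  63.9 -88.5]
now r 0.070463185678848  ang 156.94364676370463 z 0.1261356293365681 f [0.9 0.1 0.1] t 5.9833
[-0.6, -0.8, -0.03],[-0.16, -0.69, -0.04],[-0.32, -0.63, -0.03],[-0.46, -0.53, -0.03],[-0.58, -0.41, -0.03],[-0.66, -0.26, -0.03],[-0.7, -0.09, -0.03],[-0.7, 0.08, -0.03],[-0.66, 0.25, -0.03],[-0.58, 0.4, -0.03],[-0.47, 0.53, -0.03],[-0.32, 0.63, -0.03],end ang 324.94364676370463
```

View pics/v6.png

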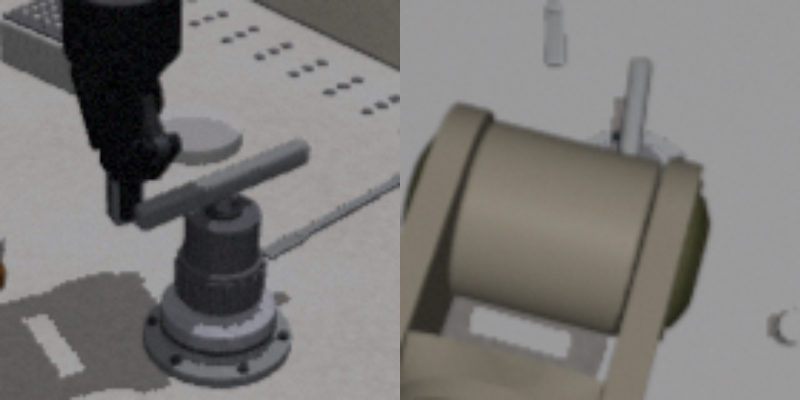

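>>> {"op": "move_arm", "data": {
  "motion": [
    [[-0.45, -0.5, 0], [0, 0, 0], -1],
    [[-0.3, -0.65, 0], [0, 0, 0], -1],
    [[-0.24, -0.68, 0], [0, 0, 0], -1],
    [[-0.4, -0.6, 0], [0, 0, 0], -1],
    [[-0.55, -0.45, 0], [0, 0, 0], -1],
    [[-0.65, -0.28, 0], [0, 0, 0], -1],
    [[-0.7, -0.09, 0], [0, 0, 0], -1],
    [[-0.7, 0.08, 0], [0, 0, 0], -1],
    [[-0.66, 0.25, 0], [0, 0, 0], -1]
  ]
}}

```text
time_s: 6.73
position: [0.5737, -0.0777, 0.1261]
tool_rot: [[-0.967, 0.253, 0.01], [0.253, 0.967, 0.003], [-0.009, 0.005, -1.0]]
ft_force: [-1.0, 0.8, 1.0]
grip_width: 0.0
```

```bash
python3 v.py 7; python3 plan.py 0.058 14 12
```

```text
[ 0.5737 -0.0777  0.1261] [[-0.967, 0.253, 0.01], [0.253, 0.967, 0.003], [-0.009, 0.005, -1.0]] [-19.6  29.8  79.4   0.4  70.4 -95. ]
now r 0.056765352760864585  ang 284.6546925208675 z 0.12588571035166846 f [-0.7  0.2  0.4] t 6.8833
[-0.6, 0.36, -0.03],[-0.45, 0.54, -0.03],[-0.31, 0.64, -0.03],[-0.14, 0.69, -0.03],[0.03, 0.71, -0.03],[0.2, 0.68, -0.03],[0.36, 0.61, -0.03],[0.49, 0.51, -0.04],[0.6, 0.37, -0.04],[0.67, 0.22, -0.04],[0.7, 0.05, -0.04],[0.7, -0.13, -0.04],end ang 92.65469252086753
```

View pics/v7.png

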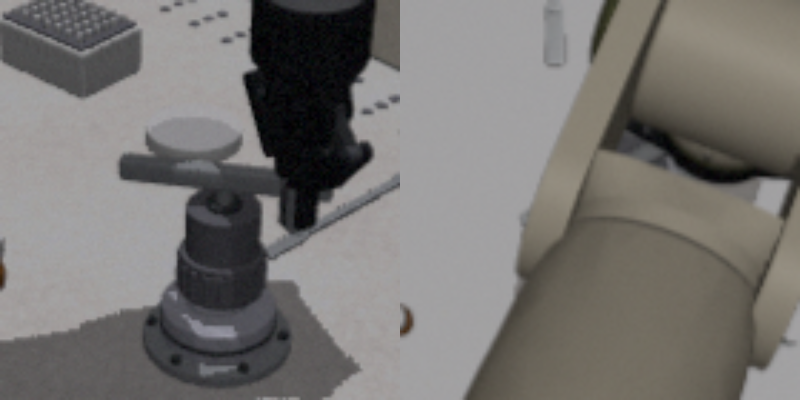

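>>> {"op": "move_arm", "data": {
  "motion": [
    [[-0.6, 0.36, -0.02], [0, 0, 0], -1],
    [[-0.46, 0.54, -0.02], [0, 0, 0], -1],
    [[-0.31, 0.64, -0.02], [0, 0, 0], -1],
    [[-0.14, 0.69, -0.02], [0, 0, 0], -1],
    [[0.03, 0.71, -0.02], [0, 0, 0], -1],
    [[0.2, 0.68, -0.02], [0, 0, 0], -1],
    [[0.38, 0.6, -0.02], [0, 0, 0], -1],
    [[0.51, 0.48, -0.02], [0, 0, 0], -1],
    [[0.62, 0.33, -0.02], [0, 0, 0], -1],
    [[0.68, 0.16, -0.02], [0, 0, 0], -1],
    [[0.7, -0.02, -0.02], [0, 0, 0], -1],
    [[0.68, -0.22, -0.02], [0, 0, 0], -1]
  ]
}}

```text
time_s: 7.88
position: [0.5466, 0.0416, 0.1308]
tool_rot: [[-0.969, 0.248, 0.008], [0.248, 0.969, 0.003], [-0.007, 0.005, -1.0]]
ft_force: [2.2, -0.2, 0.5]
grip_width: -0.0001
```

```bash
python3 v.py 8; python3 plan.py 0.058 14 12
```

```text
[0.5466 0.0416 0.1308] [[-0.969, 0.248, 0.008], [0.248, 0.969, 0.003], [-0.007, 0.005, -1.0]] [ -8.1  26.8  84.1   0.2  68.7 -83.8]
now r 0.06378079629816287  ang 100.8554414165907 z 0.13101806134355168 f [-0.2 -0.3  0.7] t 8.0333
[0.47, -0.64, -0.04],[0.49, -0.51, -0.04],[0.35, -0.61, -0.04],[0.19, -0.68, -0.04],[0.02, -0.71, -0.04],[-0.15, -0.69, -0.04],[-0.31, -0.63, -0.04],[-0.46, -0.54, -0.03],[-0.57, -0.41, -0.03],[-0.66, -0.26, -0.03],[-0.7, -0.09, -0.03],[-0.7, 0.08, -0.03],end ang 268.8554414165907
```

View pics/v8.png

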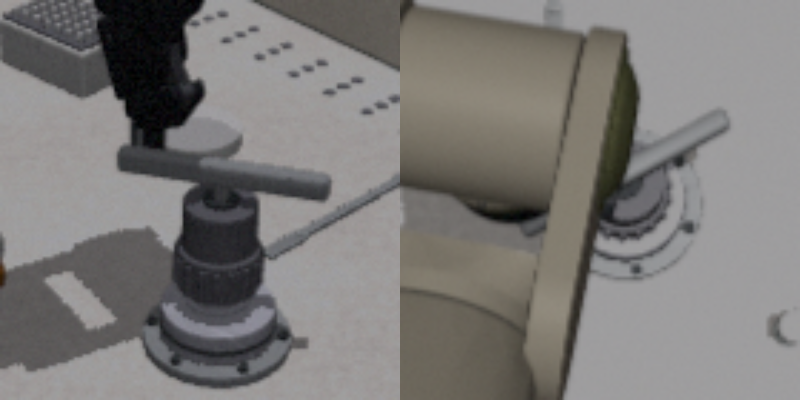

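>>> {"op": "move_arm", "data": {
  "motion": [
    [[0.53, -0.5, -0.02], [0, 0, 0], -1],
    [[0.43, -0.6, -0.02], [0, 0, 0], -1],
    [[0.3, -0.64, -0.02], [0, 0, 0], -1],
    [[0.17, -0.68, -0.02], [0, 0, 0], -1],
    [[-0.02, -0.68, -0.02], [0, 0, 0], -1],
    [[-0.15, -0.4, 0], [0, 0, 0], -1],
    [[0, 0, 0], [0, 0, 0], -1]
  ]
}}

```text
time_s: 8.62
position: [0.5075, -0.0209, 0.1336]
tool_rot: [[-0.969, 0.249, 0.015], [0.249, 0.969, 0.004], [-0.014, 0.008, -1.0]]
ft_force: [-0.4, -0.2, 0.2]
grip_width: -0.0001
```

```bash
python3 v.py 9; python3 plan.py 0.058 14 6
```

```text
[ 0.5075 -0.0209  0.1336] [[-0.969, 0.249, 0.015], [0.249, 0.969, 0.004], [-0.014, 0.008, -1.0]] [-16.   22.9  90.5   0.5  65.8 -91.8]
now r 0.05185946712116728  ang 177.1832460523929 z 0.13341623744466918 f [-0.9 -0.2 -0.3] t 8.7667
[0.08, -0.73, -0.04],[-0.38, -0.6, -0.03],[-0.51, -0.49, -0.03],[-0.62, -0.35, -0.03],[-0.68, -0.19, -0.03],[-0.71, -0.02, -0.03],end ang 261.18324605239286
```

View pics/v9.png

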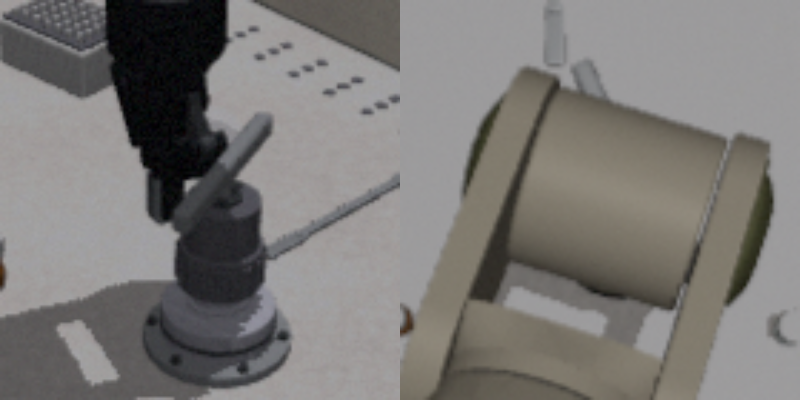

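View pics/w9.png

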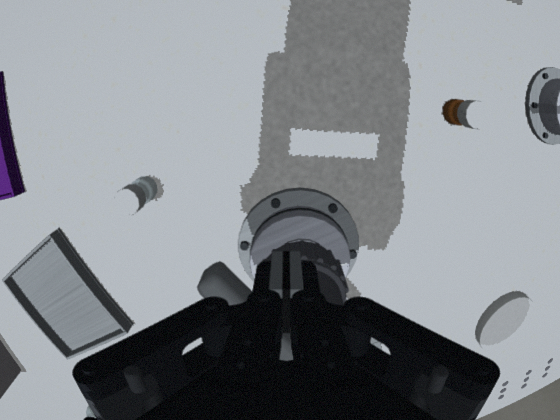

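>>> {"op": "move_arm", "data": {
  "motion": [
    [[0.25, 0.97, 0], [0, 0, 0], -1],
    [[0, 0, -0.9], [0, 0, 0], -1],
    [[0, 0, -0.9], [0, 0, 0], -1],
    [[0, 0, -0.9], [0, 0, 0], -1],
    [[-0.92, -0.14, -0.7], [0, 0, 0], 1],
    [[-0.92, -0.14, -0.7], [0, 0, 0], 1],
    [[-0.92, -0.14, -0.7], [0, 0, 0], 1],
    [[0, 0, 0], [0, 0, -0.059], 1],
    [[0, 0, 0], [0, 0, -0.059], 1],
    [[0, 0, 0], [0, 0, -0.059], 1],
    [[0, 0, 0], [0, 0, -0.059], 1],
    [[0, 0, 0], [0, 0, -0.03], 1]
  ]
}}

```text
time_s: 9.77
position: [0.5613, -0.0128, 0.2332]
tool_rot: [[-0.946, -0.324, 0.011], [-0.324, 0.946, 0.006], [-0.012, 0.002, -1.0]]
ft_force: [-0.2, -0.1, 0.3]
grip_width: 0.0856
```

```bash
python3 v.py 10; python3 plan.py 0.058 14 1
```

```text
[ 0.5613 -0.0128  0.2332] [[-0.946, -0.324, 0.011], [-0.324, 0.946, 0.006], [-0.012, 0.002, -1.0]] [ -13.6   22.6   72.8    0.5   84.1 -122.6]
now r 0.00936830669666403  ang 76.98532669429135 z 0.23315723346901196 f [0.2 0.5 0. ] t 9.9167
[-0.62, 2.37, -0.02],end ang 90.98532669429135
```

View pics/v10.png

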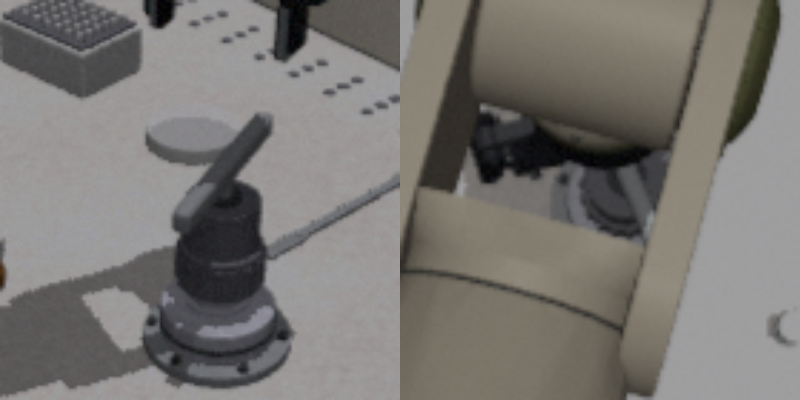

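View pics/w10.png

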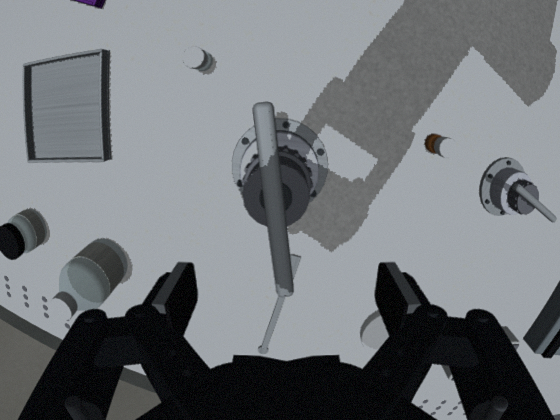

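```bash
cat >> h.py <<'E'
def unw(d,u,v,z):
    f=210/np.tan(np.radians(d["fov_y"])/2)
    x,y=u-d["cx"],v-d["cy"];r=np.hypot(x,y);th=r/f
    ray=d["orientation"]@np.array([np.sin(th)*x/r,-np.sin(th)*y/r,-np.cos(th)])
    return d["eye"]+ray*(z-d["eye"][2])/ray[2]
E
python3 - <<'E'
from h import *
w=imaging.get_image("wrist")
for z in (.159,.161):
    a=unw(w,263,105,z);b=unw(w,284.5,289,z);print(a,b,(a+b)/2,np.linalg.norm(a-b),np.degrees(np.arctan2(*(b-a)[1::-1])))
for q in((232,155),(328,155)):print(unw(w,*q,.008))
o=readout.observe();R=o["tool_rot"];p=o["position"];m=(a+b)/2
print("tool comps",(R.T@(np.r_[m[:2],p[2]]-p))/.02,"y dir",np.degrees(np.arctan2(R[1,1],R[0,1])))
E
```

```text
[ 0.4939464  -0.05062458  0.159     ] [0.6209616  0.00623044 0.159     ] [ 0.557454   -0.02219707  0.159     ] 0.13915945467110866 24.114423614014715
[ 0.49386815 -0.05050952  0.161     ] [0.61970231 0.00581684 0.161     ] [ 0.55678523 -0.02234634  0.161     ] 0.13786549503275802 24.114423614014715
[ 0.56503279 -0.07605145  0.008     ]
[0.53051217 0.02848539 0.008     ]
tool comps [ 0.35097697 -0.37478277 -0.00511202] y dir 108.38290444596669
```

>>> {"op": "move_arm", "data": {
  "motion": [
    [[0.3, -0.4, 0], [0, 0, -0.047], 1],
    [[0, 0, 0], [0, 0, 0], 1],
    [[0, 0, 0.9], [0, 0, 0], 1],
    [[0, 0, 0.9], [0, 0, 0], 1],
    [[0, 0, 0.9], [0, 0, 0], 1],
    [[0, 0, 0], [0, 0, 0], 1]
  ]
}}

```text
time_s: 10.47
position: [0.5595, -0.0207, 0.1783]
tool_rot: [[-0.92, -0.391, 0.014], [-0.391, 0.921, 0.006], [-0.015, -0.001, -1.0]]
ft_force: [-0.8, -0.7, -0.1]
grip_width: 0.0855
```

```bash
python3 v.py 11
```

```text
[ 0.5595 -0.0207  0.1783] [[-0.92, -0.391, 0.014], [-0.391, 0.921, 0.006], [-0.015, -0.001, -1.0]] [ -14.5   24.9   78.5    0.5   75.9 -127.6]
```

View pics/w11.png

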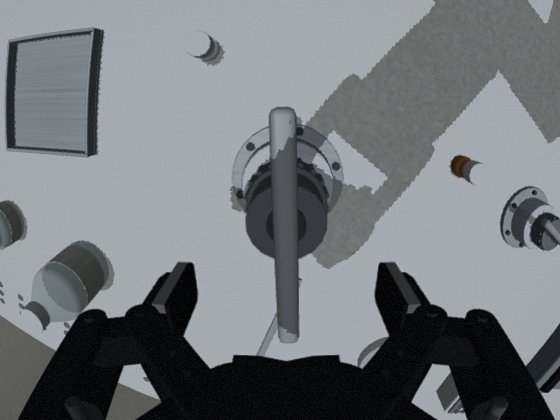

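View pics/v11.png

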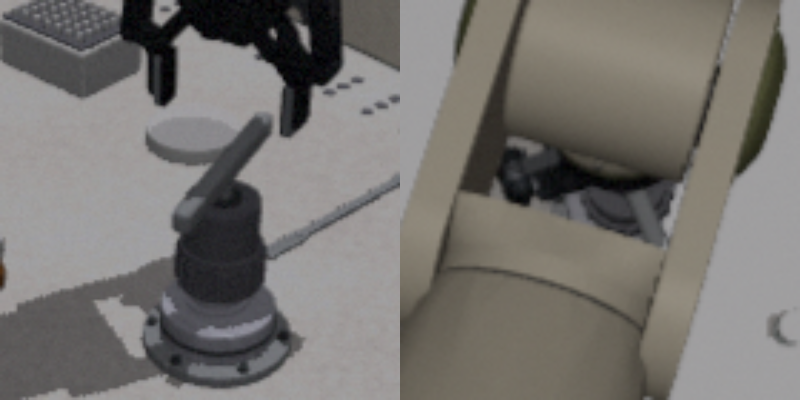

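```bash
python3 - <<'E'
from h import *
w=imaging.get_image("wrist")
for z in (.155,.159):
    a=unw(w,283,110,z);b=unw(w,287,336,z);print(a,b,(a+b)/2,np.linalg.norm(a-b),np.degrees(np.arctan2(*(b-a)[1::-1])))
    o=readout.observe();R=o["tool_rot"];p=o["position"];m=(a+b)/2
    print("tool comps",(R.T@(np.r_[m[:2],p[2]]-p)),"y dir",np.degrees(np.arctan2(R[1,1],R[0,1])))
E
```

```text
[ 0.49399549 -0.05150259  0.155     ] [0.62663543 0.00755846 0.155     ] [ 0.56031546 -0.02197206  0.155     ] 0.1451949062474891 24.002141374576176
tool comps [ 1.14369291e-03 -2.56115968e-04 -2.30958656e-05] y dir 113.15700315591776
[ 0.4938154  -0.05152219  0.159     ] [0.62328828 0.00612865 0.159     ] [ 0.55855184 -0.02269677  0.159     ] 0.141728068639473 24.002141374576183
tool comps [ 3.04977636e-03 -2.28882855e-04 -6.39761798e-05] y dir 113.15700315591776
```

>>> {"op": "move_arm", "data": {
  "motion": [
    [[0.07, 0, 0.7], [0, 0, 0], 1],
    [[0, 0, 0.7], [0, 0, 0], 1],
    [[0, 0, 0.6], [0, 0, 0], 1],
    [[0, 0, 0], [0, 0, 0], 1],
    [[0, 0, 0], [0, 0, 0], -1],
    [[0, 0, 0], [0, 0, 0], -1],
    [[0, 0, 0], [0, 0, 0], -1],
    [[0, 0, 0], [0, 0, 0], -1],
    [[0, 0, 0], [0, 0, 0], -1],
    [[0, 0, 0], [0, 0, 0], -1]
  ],
  "squeeze": 60
}}

```text
time_s: 11.5
position: [0.5655, -0.0221, 0.1523]
tool_rot: [[-0.921, -0.388, 0.04], [-0.388, 0.921, -0.0], [-0.037, -0.016, -0.999]]
ft_force: [-1.2, 5.7, 4.7]
grip_width: 0.0124
```

```bash
python3 v.py 12
```

```text
[ 0.5655 -0.0221  0.1523] [[-0.921, -0.388, 0.04], [-0.388, 0.921, -0.0], [-0.037, -0.016, -0.999]] [ -14.5   26.3   80.8    0.6   70.6 -127.5]
```

View pics/v12.png

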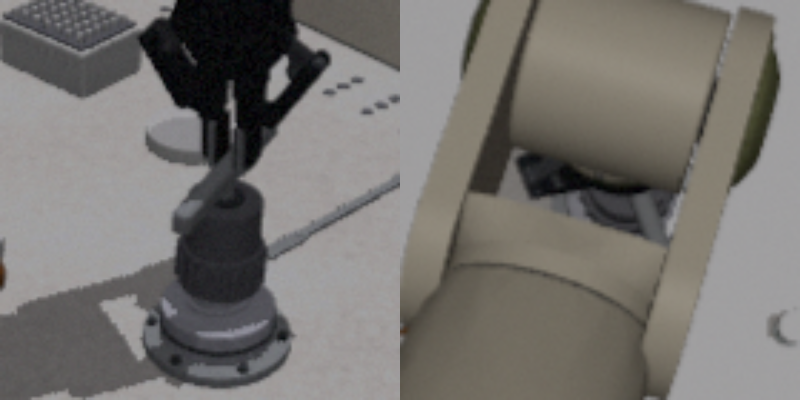

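View pics/w12.png

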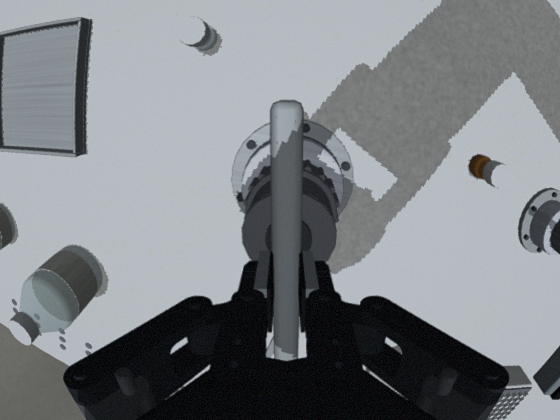

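>>> {"op": "move_arm", "data": {
  "motion": [
    [[0, 0, 0], [0, 0, 0], 1],
    [[0, 0, 0], [0, 0, 0], 1],
    [[0, 0, 0], [0, 0, 0], 1],
    [[0, 0, 0], [0, 0, 0], 1]
  ]
}}

```text
time_s: 11.98
position: [0.5654, -0.0225, 0.1519]
tool_rot: [[-0.921, -0.388, 0.039], [-0.389, 0.921, -0.002], [-0.036, -0.017, -0.999]]
ft_force: [-0.1, 0.7, 0.1]
grip_width: 0.0596
```

```bash
python3 v.py 13; python3 - <<'E'
from h import *
print(readout.observe()["ft_force"])
E
```

```text
[ 0.5654 -0.0225  0.1519] [[-0.921, -0.388, 0.039], [-0.389, 0.921, -0.002], [-0.036, -0.017, -0.999]] [ -14.5   26.4   80.8    0.5   70.6 -127.5]
[-0.20863063 -0.27919088 -0.03020003]
```

View pics/v13.png

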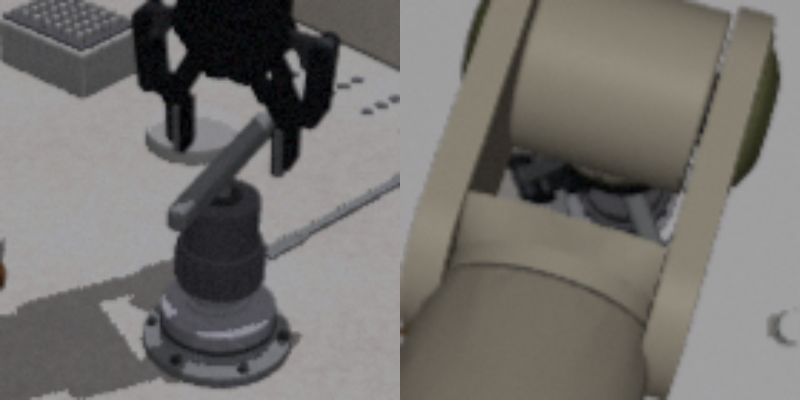

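View pics/w13.png

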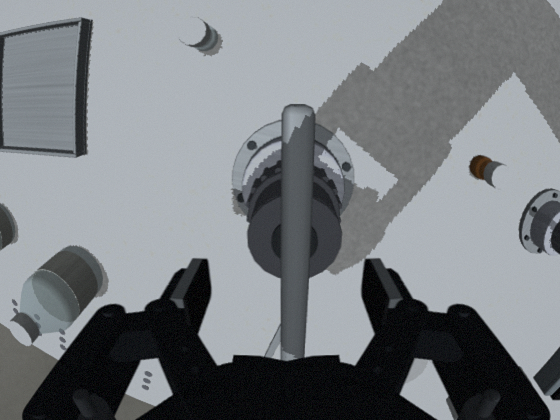

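>>> {"op": "move_arm", "data": {
  "motion": [
    [[0.28, 0.12, 0], [-0.008, 0.017, 0], 1],
    [[0, 0, 0], [0, 0, 0], 1],
    [[0, 0, 0.2], [0, 0, 0], 1]
  ]
}}

```text
time_s: 12.38
position: [0.5596, -0.0226, 0.1481]
tool_rot: [[-0.921, -0.389, 0.001], [-0.389, 0.921, -0.0], [-0.001, -0.001, -1.0]]
ft_force: [1.2, 0.2, -0.7]
grip_width: 0.0854
```

>>> {"op": "move_arm", "data": {
  "motion": [
    [[0, 0, 0.2], [0, 0, 0], 1]
  ]
}}

```text
time_s: 12.47
position: [0.5598, -0.0226, 0.1437]
tool_rot: [[-0.921, -0.389, 0.002], [-0.389, 0.921, -0.0], [-0.002, -0.001, -1.0]]
ft_force: [0.2, -0.1, -1.4]
grip_width: 0.0852
```

>>> {"op": "move_arm", "data": {
  "motion": [
    [[0, 0, 0.2], [0, 0, 0], 1]
  ]
}}

```text
time_s: 12.55
position: [0.5598, -0.0226, 0.1393]
tool_rot: [[-0.921, -0.389, 0.003], [-0.389, 0.921, -0.0], [-0.002, -0.001, -1.0]]
ft_force: [0.5, 0.4, -0.4]
grip_width: 0.0854
```

>>> {"op": "move_arm", "data": {
  "motion": [
    [[0, 0, 0], [0, 0, 0], -0.4],
    [[0, 0, 0], [0, 0, 0], -0.4],
    [[0, 0, 0], [0, 0, 0], -0.4]
  ],
  "squeeze": 30
}}

```text
time_s: 12.8
position: [0.5593, -0.0225, 0.1377]
tool_rot: [[-0.921, -0.389, 0.001], [-0.389, 0.921, 0.0], [-0.001, -0.0, -1.0]]
ft_force: [-0.1, -0.1, 0.6]
grip_width: 0.0513
```

```bash
python3 v.py 14
```

```text
[ 0.5593 -0.0225  0.1377] [[-0.921, -0.389, 0.001], [-0.389, 0.921, 0.0], [-0.001, -0.0, -1.0]] [ -14.4   27.6   81.3    0.    71.  -127.3]
```

View pics/v14.png

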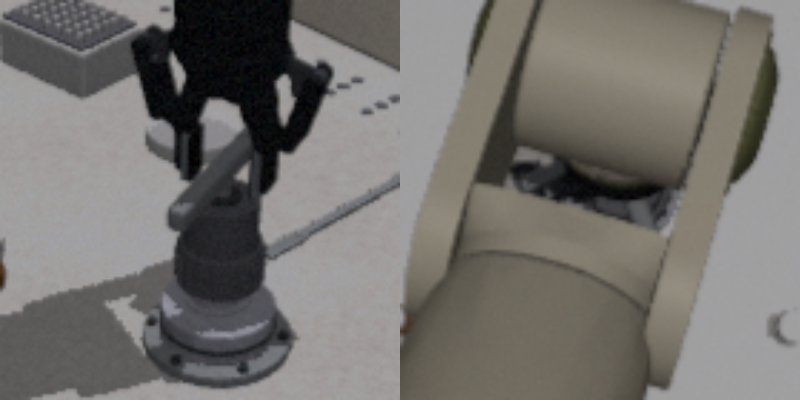

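View pics/w14.png

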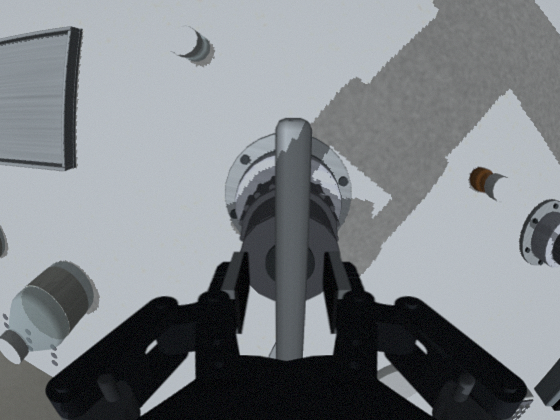

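>>> {"op": "move_arm", "data": {
  "motion": [
    [[0, 0, 0], [0, 0, 0], -0.4],
    [[0, 0, 0], [0, 0, 0], -0.4],
    [[0, 0, 0], [0, 0, 0], -0.55]
  ]
}}

```text
time_s: 13.2
position: [0.5597, -0.0225, 0.1383]
tool_rot: [[-0.921, -0.389, 0.002], [-0.389, 0.921, -0.0], [-0.002, -0.001, -1.0]]
ft_force: [0.5, 0.2, -0.2]
grip_width: 0.0193
```

>>> {"op": "move_arm", "data": {
  "motion": [
    [[0, 0, 0], [0, 0, 0], -1]
  ]
}}

```text
time_s: 13.28
position: [0.5596, -0.0226, 0.1384]
tool_rot: [[-0.921, -0.389, 0.002], [-0.389, 0.921, -0.0], [-0.002, -0.001, -1.0]]
ft_force: [-0.6, 0.6, -1.5]
grip_width: 0.0137
```

>>> {"op": "move_arm", "data": {
  "motion": [
    [[0, 0, 0], [0, 0, 0], -1]
  ]
}}

```text
time_s: 13.37
position: [0.5595, -0.0226, 0.1383]
tool_rot: [[-0.921, -0.389, 0.002], [-0.389, 0.921, -0.0], [-0.002, -0.001, -1.0]]
ft_force: [0.4, -0.5, 0.4]
grip_width: 0.0133
```

```bash
python3 v.py 15
```

```text
[ 0.5595 -0.0226  0.1383] [[-0.921, -0.389, 0.002], [-0.389, 0.921, -0.0], [-0.002, -0.001, -1.0]] [ -14.4   27.5   81.3    0.    71.1 -127.3]
```

View pics/v15.png

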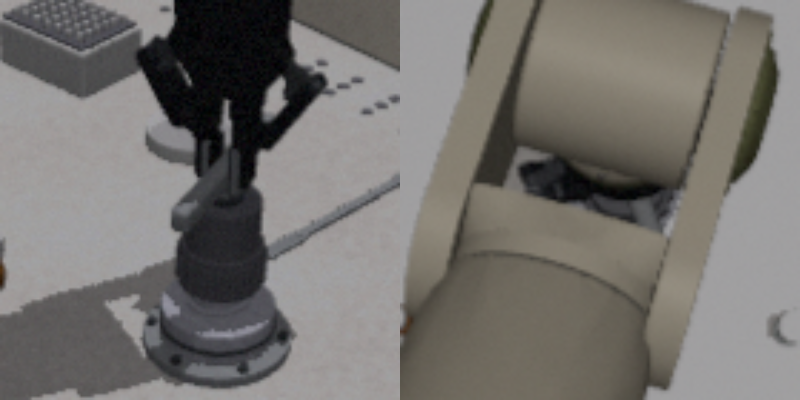

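>>> {"op": "move_arm", "data": {
  "motion": [
    [[0, 0, 0], [0, 0, 0], -1],
    [[0, 0, 0], [0, 0, 0], -1],
    [[0, 0, -0.15], [0, 0, 0], -1],
    [[0, 0, -0.25], [0, 0, 0], -1],
    [[0, 0, -0.25], [0, 0, 0], -1]
  ],
  "squeeze": 60
}}

```text
time_s: 13.93
position: [0.5586, -0.0223, 0.1506]
tool_rot: [[-0.921, -0.389, -0.002], [-0.389, 0.921, 0.001], [0.001, 0.002, -1.0]]
ft_force: [-0.3, -0.1, -3.5]
grip_width: 0.0129
```

```bash
python3 v.py 16
```

```text
[ 0.5586 -0.0223  0.1506] [[-0.921, -0.389, -0.002], [-0.389, 0.921, 0.001], [0.001, 0.002, -1.0]] [ -14.4   26.8   80.3    0.    73.  -127.3]
```

View pics/v16.png

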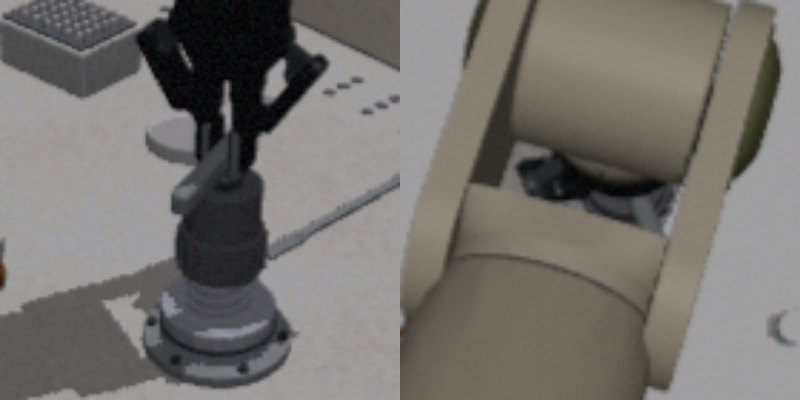

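>>> {"op": "move_arm", "data": {
  "motion": [
    [[0, 0, -0.3], [0, 0, 0], -1],
    [[0, 0, -0.4], [0, 0, 0], -1],
    [[0, 0, -0.4], [0, 0, 0], -1],
    [[0, 0, -0.4], [0, 0, 0], -1],
    [[0, 0, -0.4], [0, 0, 0], -1]
  ]
}}

```text
time_s: 14.5
position: [0.5582, -0.0222, 0.1909]
tool_rot: [[-0.921, -0.389, -0.003], [-0.389, 0.921, 0.001], [0.003, 0.003, -1.0]]
ft_force: [0.3, 0.2, -2.8]
grip_width: 0.0127
```

>>> {"op": "move_arm", "data": {
  "motion": [
    [[0, 0, -0.4], [0, 0, 0], -1],
    [[0, 0, -0.5], [0, 0, 0], -1],
    [[0, 0, -0.5], [0, 0, 0], -1],
    [[0, 0, -0.5], [0, 0, 0], -1],
    [[0, 0, -0.4], [0, 0, 0], -1],
    [[0, 0, 0], [0, 0, 0], -1]
  ]
}}

```text
time_s: 15.0
position: [0.5588, -0.0224, 0.2452]
tool_rot: [[-0.921, -0.389, 0.002], [-0.389, 0.921, -0.0], [-0.002, -0.001, -1.0]]
ft_force: [-0.1, 0.1, -3.2]
grip_width: 0.0129
```

```bash
python3 v.py 17
```

```text
[ 0.5588 -0.0224  0.2452] [[-0.921, -0.389, 0.002], [-0.389, 0.921, -0.0], [-0.002, -0.001, -1.0]] [ -14.4   22.2   71.5    0.    86.3 -127.3]
```

View pics/s17.png

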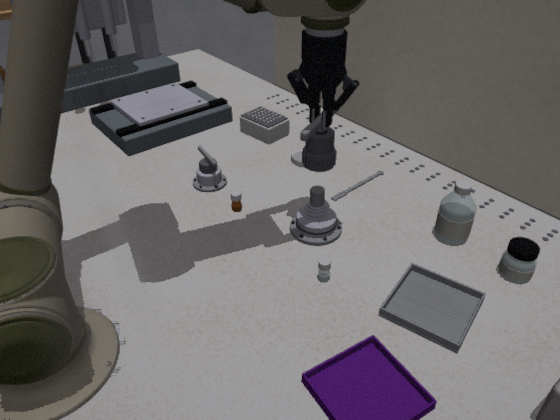

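View pics/w17.png

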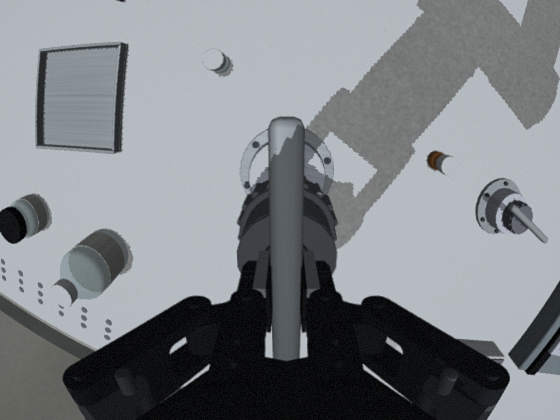

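>>> {"op": "move_arm", "data": {
  "motion": [
    [[0.15, -0.4, 0], [0, 0, 0], -1],
    [[0.25, -0.65, 0], [0, 0, 0], -1],
    [[0.34, -0.86, 0], [0, 0, 0], -1],
    [[0.34, -0.86, 0], [0, 0, 0], -1],
    [[0.34, -0.86, 0], [0, 0, 0], -1],
    [[0.34, -0.86, 0], [0, 0, 0], -1],
    [[0.34, -0.86, 0], [0, 0, 0], -1],
    [[0.34, -0.86, 0], [0, 0, 0], -1],
    [[0.34, -0.86, 0], [0, 0, 0], -1],
    [[0.34, -0.86, 0], [0, 0, 0], -1],
    [[0.34, -0.86, 0], [0, 0, 0], -1],
    [[0.34, -0.86, 0], [0, 0, 0], -1]
  ]
}}

```text
time_s: 16.15
position: [0.5592, -0.2487, 0.2348]
tool_rot: [[-0.921, -0.388, -0.014], [-0.388, 0.921, 0.005], [0.011, 0.01, -1.0]]
ft_force: [-0.5, -0.1, -2.4]
grip_width: 0.0129
```

>>> {"op": "move_arm", "data": {
  "motion": [
    [[0.25, -0.8, 0], [0, 0, 0], -1],
    [[0.25, -0.8, 0], [0, 0, 0], -1],
    [[0.2, -0.7, 0], [0, 0, 0], -1],
    [[0.12, -0.4, 0], [0, 0, 0], -1],
    [[0, 0, 0], [0.005, -0.005, 0], -1],
    [[0, 0, 0], [0, 0, 0], -1]
  ]
}}

```text
time_s: 16.65
position: [0.5607, -0.3185, 0.2291]
tool_rot: [[-0.925, -0.38, -0.006], [-0.38, 0.925, 0.002], [0.005, 0.004, -1.0]]
ft_force: [-0.3, 0.3, -2.5]
grip_width: 0.0128
```

```bash
python3 v.py 18;  python3 - <<'E'
from h import *
import cv2
t=imaging.get_image("top")["img"];cv2.imwrite("pics/t18.png",t)
E
```

```text
[ 0.5607 -0.3185  0.2291] [[-0.925, -0.38, -0.006], [-0.38, 0.925, 0.002], [0.005, 0.004, -1.0]] [-4.000e+01  3.190e+01  5.750e+01 -1.000e-01  9.090e+01 -1.524e+02]
```

View pics/s18.png

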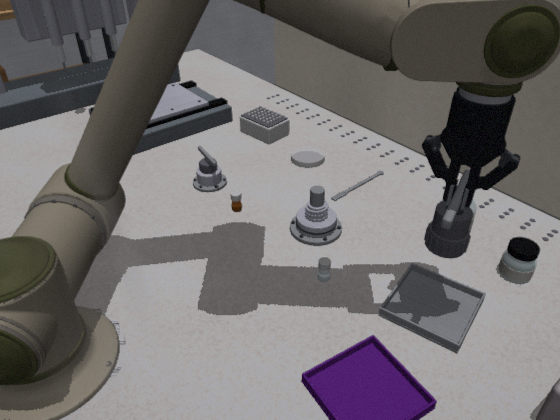

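View pics/w18.png

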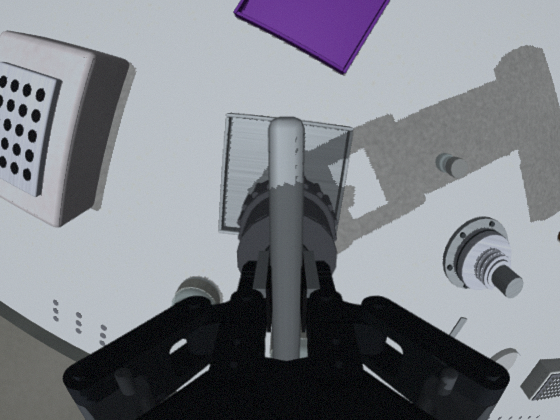

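View pics/t18.png

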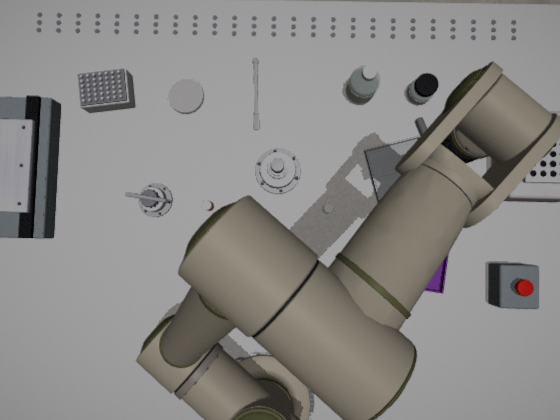

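```bash
python3 - <<'E'
from h import *
w=imaging.get_image("wrist")
c=[unw(w,u,v,.02) for u,v in((228,113),(353,127),(219,233))]
print(c,"centre",(c[1]+c[2])/2,np.linalg.norm(c[0]-c[1]),np.linalg.norm(c[0]-c[2]))
E
```

```text
[array([ 0.52121139, -0.40036622,  0.02      ]), array([ 0.48333716, -0.26919319,  0.02      ]), array([ 0.6563491, -0.3629809,  0.02     ])] centre [ 0.56984313 -0.31608705  0.02      ] 0.13653138664124112 0.14021363103164738
```

>>> {"op": "move_arm", "data": {
  "motion": [
    [[-0.36, -0.04, 0], [0, 0, 0], -1],
    [[0, 0, 0.3], [0, 0, 0], -1],
    [[0, 0, 0.6], [0, 0, 0], -1],
    [[0, 0, 0.7], [0, 0, 0], -1],
    [[0, 0, 0.7], [0, 0, 0], -1],
    [[0, 0, 0.7], [0, 0, 0], -1],
    [[0, 0, 0.7], [0, 0, 0], -1],
    [[0, 0, 0.7], [0, 0, 0], -1],
    [[0, 0, 0.7], [0, 0, 0], -1],
    [[0, 0, 0.4], [0, 0, 0], -1],
    [[0, 0, 0], [0, 0, 0], -1],
    [[0, 0, 0], [0, 0, 0], -1]
  ]
}}

```text
time_s: 17.9
position: [0.5718, -0.309, 0.1135]
tool_rot: [[-0.921, -0.39, -0.004], [-0.39, 0.921, 0.0], [0.003, 0.002, -1.0]]
ft_force: [-0.4, -0.7, -2.4]
grip_width: 0.013
```

```bash
python3 v.py 19
```

```text
[ 0.5718 -0.309   0.1135] [[-0.921, -0.39, -0.004], [-0.39, 0.921, 0.0], [0.003, 0.002, -1.0]] [-3.880e+01  3.730e+01  6.700e+01 -1.000e-01  7.590e+01 -1.517e+02]
```

View pics/s19.png

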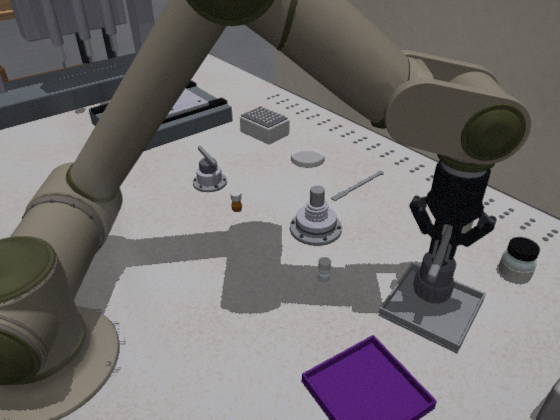

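>>> {"op": "move_arm", "data": {
  "motion": [
    [[0.27, -0.26, 0], [0, 0, 0], -1],
    [[0, 0, 0.3], [0, 0, 0], -1],
    [[0, 0, 0.3], [0, 0, 0], -1],
    [[0, 0, 0.2], [0, 0, 0], -1],
    [[0, 0, 0], [0, 0, 0], -1]
  ]
}}

```text
time_s: 18.47
position: [0.5693, -0.3181, 0.0994]
tool_rot: [[-0.921, -0.389, 0.001], [-0.389, 0.921, -0.004], [0.0, -0.004, -1.0]]
ft_force: [0.7, 1.2, -2.7]
grip_width: 0.0129
```

>>> {"op": "move_arm", "data": {
  "motion": [
    [[0, 0, 0.15], [0, 0, 0], -1]
  ]
}}

```text
time_s: 18.55
position: [0.5695, -0.3183, 0.0966]
tool_rot: [[-0.921, -0.389, 0.002], [-0.389, 0.921, -0.004], [-0.0, -0.005, -1.0]]
ft_force: [-0.3, 0.5, -3.5]
grip_width: 0.0124
```

>>> {"op": "move_arm", "data": {
  "motion": [
    [[0, 0, 0.1], [0, 0, 0], -1]
  ]
}}

```text
time_s: 18.63
position: [0.5693, -0.3182, 0.094]
tool_rot: [[-0.921, -0.389, 0.001], [-0.389, 0.921, -0.004], [0.0, -0.004, -1.0]]
ft_force: [0.1, -0.3, -2.6]
grip_width: 0.0123
```

>>> {"op": "move_arm", "data": {
  "motion": [
    [[0, 0, 0.1], [0, 0, 0], -1]
  ]
}}

```text
time_s: 18.72
position: [0.5694, -0.3182, 0.0918]
tool_rot: [[-0.921, -0.389, 0.001], [-0.389, 0.921, -0.004], [0.0, -0.004, -1.0]]
ft_force: [0.5, -0.4, -3.1]
grip_width: 0.0126
```

>>> {"op": "move_arm", "data": {
  "motion": [
    [[0, 0, 0.12], [0, 0, 0], -1]
  ]
}}

```text
time_s: 18.8
position: [0.5695, -0.3181, 0.0892]
tool_rot: [[-0.921, -0.389, 0.002], [-0.389, 0.921, -0.004], [0.0, -0.004, -1.0]]
ft_force: [0.1, -0.5, -2.8]
grip_width: 0.0126
```

>>> {"op": "move_arm", "data": {
  "motion": [
    [[0, 0, 0.1], [0, 0, 0], -1]
  ]
}}

```text
time_s: 18.88
position: [0.5695, -0.3181, 0.0869]
tool_rot: [[-0.921, -0.389, 0.001], [-0.389, 0.921, -0.004], [0.0, -0.004, -1.0]]
ft_force: [0.1, -0.7, -2.3]
grip_width: 0.0132
```

>>> {"op": "move_arm", "data": {
  "motion": [
    [[0, 0, 0.1], [0, 0, 0], -1]
  ]
}}

```text
time_s: 18.97
position: [0.5695, -0.3181, 0.0847]
tool_rot: [[-0.921, -0.389, 0.001], [-0.389, 0.921, -0.004], [0.0, -0.004, -1.0]]
ft_force: [1.1, 0.3, -2.6]
grip_width: 0.0123
```

```bash
python3 - <<'E'
from h import *
import cv2
s=imaging.get_image("side")["img"];cv2.imwrite("pics/s20.png",cv2.resize(s[210:360,370:510],None,fx=4,fy=4,interpolation=cv2.INTER_CUBIC))
E
```

```text
(no output)
```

View pics/s20.png

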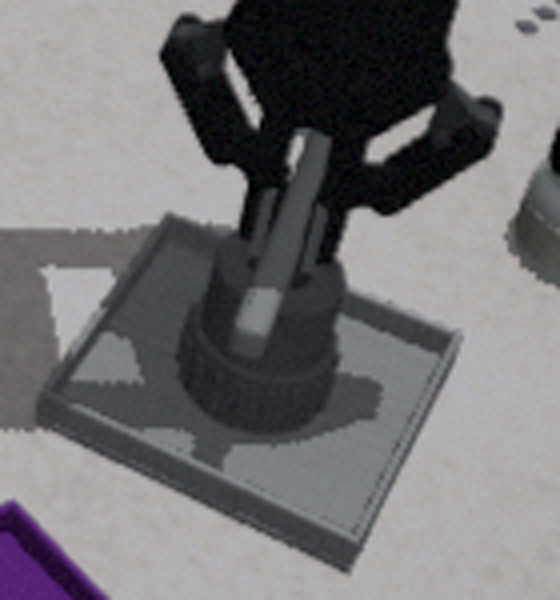

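>>> {"op": "move_arm", "data": {
  "motion": [
    [[0, 0, 0.08], [0, 0, 0], -1]
  ]
}}

```text
time_s: 19.1
position: [0.5696, -0.318, 0.084]
tool_rot: [[-0.921, -0.39, 0.002], [-0.39, 0.921, -0.004], [-0.0, -0.005, -1.0]]
ft_force: [-6.1, 5.1, 22.6]
grip_width: 0.0123
```

>>> {"op": "move_arm", "data": {
  "motion": [
    [[0, 0, 0], [0, 0, 0], -1],
    [[0, 0, 0], [0, 0, 0], -1],
    [[0, 0, 0], [0, 0, 0], -0.4],
    [[0, 0, 0], [0, 0, 0], -0.2],
    [[0, 0, 0], [0, 0, 0], 0.2],
    [[0, 0, 0], [0, 0, 0], 0.2]
  ],
  "squeeze": 20
}}

```text
time_s: 19.6
position: [0.5705, -0.3187, 0.0861]
tool_rot: [[-0.921, -0.39, 0.005], [-0.39, 0.921, -0.007], [-0.002, -0.009, -1.0]]
ft_force: [-0.3, -0.1, -0.4]
grip_width: 0.0509
```

```bash
python3 - <<'E'
from h import *
import cv2
s=imaging.get_image("side")["img"];cv2.imwrite("pics/s21.png",cv2.resize(s[210:360,370:510],None,fx=4,fy=4,interpolation=cv2.INTER_CUBIC))
E
```

```text
(no output)
```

View pics/s21.png

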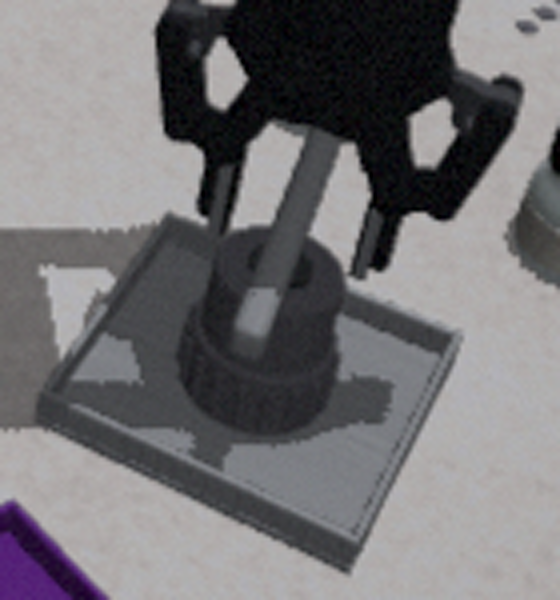

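The cap stands upright in the steel tray, released, so I'll retreat straight up.

>>> {"op": "move_arm", "data": {
  "motion": [
    [[0, 0, 0], [0, 0, 0], 1],
    [[0, 0, 0], [0, 0, 0], 1],
    [[0, 0, -0.4], [0, 0, 0], 1],
    [[0, 0, -0.8], [0, 0, 0], 1],
    [[0, 0, -1], [0, 0, 0], 1],
    [[0, 0, -1], [0, 0, 0], 1],
    [[0, 0, -1], [0, 0, 0], 1],
    [[0, 0, -1], [0, 0, 0], 1],
    [[0, 0, -1], [0, 0, 0], 1],
    [[0, 0, 0], [0, 0, 0], 1],
    [[0, 0, 0], [0, 0, 0], 1]
  ]
}}

```text
time_s: 20.57
position: [0.5694, -0.3175, 0.2195]
tool_rot: [[-0.921, -0.39, 0.006], [-0.39, 0.921, -0.007], [-0.002, -0.009, -1.0]]
ft_force: [-0.8, 0.6, -0.8]
grip_width: 0.0854
```

```bash
python3 v.py 22
```

```text
[ 0.5694 -0.3175  0.2195] [[-0.921, -0.39, 0.006], [-0.39, 0.921, -0.007], [-0.002, -0.009, -1.0]] [-3.950e+01  3.260e+01  5.790e+01 -1.000e-01  8.900e+01 -1.524e+02]
```

View pics/s22.png

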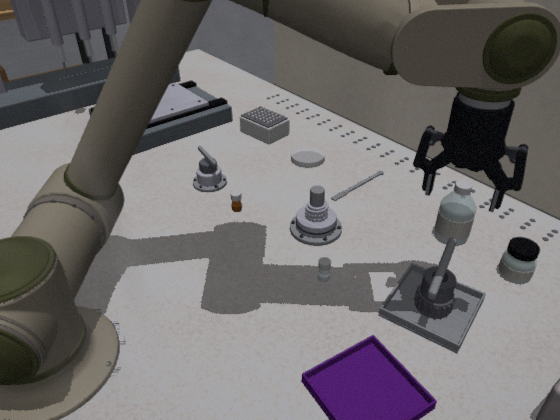

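View pics/w22.png

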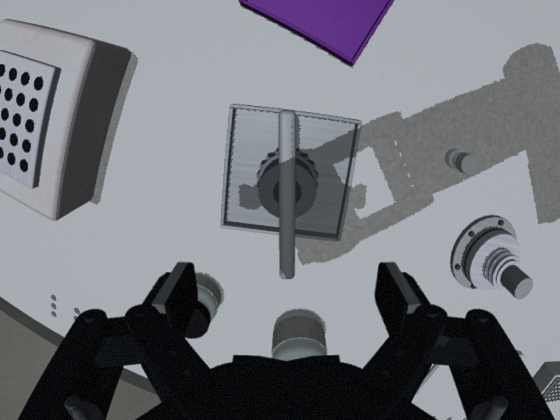

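The cap is upright near the middle of the bare steel tray (side px 436,293; wrist px 288,185). The gripper is open and clear of it, and the neck is bare. The time is 20.6 s, so I'm handing in.

```bash
python3 -c "
from rig import job
print(job.close_job())"
```

```text
the job is handed in; nothing more can be done
None
```

The larger chamber's cap is off and standing upright, released, near the middle of the bare steel tray. I handed the job in at about 20.8 s.

I pushed the bar round counter-clockwise about 2.05 turns with closed fingers, then pinched it across its middle. I lifted the cap straight up about 100 mm and set it down in the tray.

**Last checks:** the side and wrist pictures show the cap upright in the tray, the chamber's neck bare, and the gripper open and well clear. The other chamber, the purple tray and the bottles were not touched.

**What went wrong or disagreed:**
- **First grasp:** as the fingers closed, the arm was pushed up about 14 mm and tilted 2°. I never found the cause. I reopened, levelled the tool and grasped again slowly, and that held.
- **Setting down:** the force reading reached about 23 N at touchdown, firmer than intended but within limits.
- **Measurements:** the top and side cameras disagreed by 5 to 10 mm on the bar and the tray. The wrist camera put the tray within about 2 mm of the top camera, so I used those. It also measured the bar as 138 to 145 mm long instead of 150 mm.

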